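# Spin the cream jars and park the carousel

### The arm

A 6-joint arm with a two-finger parallel gripper is mounted at the origin on the work surface. World frame = base frame: x ahead of the robot, y to its left, z up, the work surface at z = 0. Lengths are in mm, angles in rad, forces in N, time in s.
With the tool pointing down it reaches from about 275 to 750 mm from the base axis. Payload 10.2 kg.
Tool frame: the origin (TCP) lies midway between the tips of the shut fingers; the grasp point (between the pads) lies 19 mm behind it (ctrl.tcp_to_grasp is the z of the grasp point in the tool frame, in mm); z points along the fingers, y is the direction in which the jaws open and shut (so a half turn about z gives the same grasp; the last joint's range is limited). The gripper opens to 85 mm and grips with 20 to 120 N. Pads are 22 mm wide; open, the fingers measure 114 mm over their backs; the gripper's body (76 mm by 85 mm) begins 54 mm behind the grasp point. The pads swing forward as they close: fully open they stand 13 mm farther back than shut.
Start: joints at [-0.223, 0.313, 1.498, -0, 1.331, -0.223], TCP at [525.006, -0.013, 231.294] pointing down, gripper open.
Joint ranges: [-2.94, 2.94], [-0.97, 2.17], [0.19, 2.56], [-1.23, 4.37], [0.02, 3.11], [-2.88, 2.88]. Speed limits (rad/s): [2.39, 2.39, 3.01, 3.14, 3.14, 3.14].

### API

Orientations are given as a unit quaternion [w, x, y, z].
In Python, from rig import sensors, capture, order, ctrl gives the robot as it stands. The module is installed in compiled form; this text tells all that it offers.
- The arm moves only by the tool play_rows, never from a script. Its argument "deltas" is a list of rows, each a list of 7 numbers: the shift along the world's x, y, z in units of 40 mm (1.0 is 40 mm), then the turn, a rotation vector about the world's x, y, z in units of 6 degrees (1.0 is 6 degrees), then the opening, from -1 (shut) to 1 (fully open). A call has 1 to 8 rows; each row shifts and turns the commanded pose from where the row before left it; what a row does not reach is not made up. A row lasts 1/12 s, in which the tool goes at most 41.7 mm and 7.16 degrees, less where a joint would pass 70% of its speed; a pose out of reach is approached as far as the arm can. A call is refused whole if a number of a shift passes 1 or a number of a turn 1, either way. A call with a gripper value outside its range is refused whole. The fingers move at their own pace and stop on an object; "squeeze" is the grip in N (left out, the last holds). Time passes only in rows, so rows that do not move let the fingers close. It gives the time, the measured TCP pose, the force and the opening at its end, in the units of the state.
- sensors.sense(): the state, without advancing time (a new reading comes with each control period).
- capture(name): name is "scene" or "side" or "wrist"; returns a dict with "pixels" (480x640x3 uint8, red, green, blue), "z_map" (480x640 float32, mm along the optical axis (not along the pixel's ray), 0 where there is no reading), "fx", "fy", "cx", "cy" (pixels), "eye" and "rotation" of the camera in the world; the wrist camera has in their place "tool_from_camera" (4x4, takes a point from camera to tool coordinates, whose origin is the TCP and whose axes are the flange's). Camera axes: x right, y down, z forward; pixel columns grow to the right and rows downward; lengths in mm; the calibration is good to about 2 mm. A picture is of the moment at which its call begins: read the wrist's pose just before it.
- order.finish_job(): hands the job in, once; it reports no verdict.
The state is a dict: "time_s": time; "joints": joint angles; "dq": joint speeds; "tau": joint torques, N m; "eef_pos": TCP position; "ee_rot": TCP orientation; "force": force on the tool from outside, world axes, zero at the start; "wrist_torque": the same for the moment, N m; "grip_width": opening from 0.0 (shut) to 1.0 (fully open).
Only numpy, scipy, OpenCV 4.12 (cv2) and the standard library are available. Lean on these libraries where they do the work, as an engineer would, in place of code of your own. Each camera call takes 0.05 s, during which the arm holds its last target. There are 200 camera calls.

### The job

Blend the four cream jars on the hand-cranked jar spinner: take the black crank knob and turn it anticlockwise (seen from above) until the carousel itself turns at 20 turns a minute, keep the carousel at that speed, give or take 2 turns a minute, for 6 seconds without a break, then stop it with the red mark (at the red-capped jar) under the yellow pointer, let go of the knob and leave everything still. Never let the carousel go above 26 turns a minute, work it only by the crank and do not touch the carousel plate, the jars or the drag shoe in its blue cage; leave the other things on the table where they are.

Things in the scene. Friction and masses are not known exactly. Their poses are not given: they have to be found in the camera images.
- rotor (a joint): Turning angle of the carousel, rad, growing anticlockwise seen from above and counting on over full turns. The red mark is under the pointer at 0 and every multiple of 2 pi. Bearing and drag shoe together resist it with about 0.035 N m of dry friction (hidden, differs from run to run, 0.015 to 0.065) and about 0.004 N m s/rad of viscous drag. Wanted: 20 turns a minute = 2.09 rad/s.
- carousel: Heavy round plate (310 mm across, top 54 mm above the table) with four white jars (62 mm across, tops 99 mm above the table, one red cap) fixed on it at 85 mm radius. Moment of inertia about 0.035 kg m2 (hidden, 0.7 to 1.4 times that). Origin on the axis, 44 mm above the table; x points to the red mark. Not to be touched.
- crank: Steel crank, coaxial with the carousel and above it, not fixed to it: an oil-filled slip coupling gives the carousel a torque of about 0.04 N m per rad/s that the crank turns faster (it brakes when slower). The carousel lags with a time constant near 0.8 s and in steady running turns 0.5 to 1.9 rad/s slower than the crank. Origin on the axis, 127 mm above the table; x points to the knob.
- knob_middle (a point): Middle of the upright black crank knob, 30 mm across, from 143 to 193 mm above the table; this point is 170 mm up. It goes round the axis at 75 mm radius on a flat arm 20 mm wide, top 141 mm above the table. The knob spins freely about itself, so fingers holding it from above can keep their direction. The crank turns endlessly; let go, it stays put relative to the carousel.
- drag_shoe: Small dark steel shoe, 28 x 44 x 36 mm, with a brass pin, lying loose in a blue cage fixed to the base opposite the pointer, 138 mm from the axis; its own weight (hidden, about 25 g) rubs on the carousel rim. The cage reaches 90 mm above the table. Origin under its middle, 54 mm above the table. Leave it alone.
- axis (a point): Point on the upright turning axis of crank and carousel, 165 mm above the table. Its x axis points level towards the yellow pointer, z is up. The spinner base is fixed to the table.
- red_mark (a point): Point on the painted red radial stripe (30 x 16 mm) on the carousel plate, outside the red-capped jar: 145 mm from the axis, 54 mm above the table.
- pointer (a point): The place under the tip of the fixed yellow pointer, 145 mm from the axis, 54 mm above the table. The pointer is a bracket 22 mm wide and 68 mm tall, standing outside the carousel with its end over the rim, 142 to 178 mm from the axis. The red mark belongs here at the end.
- scale: Black pocket scale with a steel pan, 75 x 125 x 21 mm; loose, to be left alone. Origin on the table under it.
- amber_bottle: Amber bottle with a white cap, 60 mm across, 140 mm tall; loose, to be left alone. Origin on the table under it.
- cream_tub: White tub with a green band, 84 mm across, 75 mm tall; loose, to be left alone. Origin on the table under it.
- yellow_bottle: Yellow bottle with an orange cap, 44 mm across, 100 mm tall; loose, to be left alone. Origin on the table under it.
- beaker: Clear plastic cup, 80 mm across, 85 mm tall; loose, to be left alone. Origin on the table under it.
- spatula: White plastic spatula lying on the table; loose, to be left alone. Origin under its middle.

How it is judged:
By the outcome, as a careful person would: the job done as asked, in the order asked, and still so for the second after the job is handed in, with the robot touching nothing.
It also fails if it takes over 64 s, if anything falls off the work surface, if the arm or the gripper's body presses on something with over 40 N, if the wrist force passes 120 N, or if a joint passes its speed limit or range.

## Working session

There is one attempt and no reset: what is moved stays moved. The work goes in short steps, Python scripts to look and compute and a tool call to move; the robot and the scene stay as the last step left them, time stands still between calls to the robot, and variables do not carry over. Pictures are saved under pics/ and viewed, about 8 in all and at most 12, crops included, and the job is handed in when it is done.

Besides the shell and the picture viewer there is one more tool, called as name(argument=value, ...), one argument or row to a line, values as JSON. play_rows: Moves the arm, as the interface text tells. Its arguments: {"type":"object","properties":{"deltas":{"type":"array","items":{"type":"array","items":{"type":"number"}}},"squeeze":{"type":"number"}},"required":["deltas"]}

```bash
mkdir -p pics
cat > h.py <<'E'
import numpy as np, cv2
from rig import sensors, capture, order, ctrl
def save(c,n): cv2.imwrite(f'pics/{n}.png',c['pixels'][:,:,::-1])
def ray(c,u,v,z):
    d=np.array(c['rotation'])@np.array([(u-c['cx'])/c['fx'],(v-c['cy'])/c['fy'],1.]); e=np.array(c['eye'])
    return e+d*(z-e[2])/d[2]
def cloud(c):
    v,u=np.mgrid[:480,:640]; z=c['z_map']
    p=np.stack([(u-c['cx'])/c['fx']*z,(v-c['cy'])/c['fy']*z,z],-1)
    return p@np.array(c['rotation']).T+np.array(c['eye'])
E
python3 - <<'E'
from h import *
print(sensors.sense())
print(ctrl.tcp_to_grasp)
a=capture('scene');b=capture('side')
np.save('a.npy',a,allow_pickle=True);np.save('b.npy',b,allow_pickle=True)
for c in(a,b): print(c['eye'],c['rotation'],c['fx'],c['cx'])
cv2.imwrite('pics/1.png',cv2.resize(np.hstack([a['pixels'],b['pixels']])[:,:,::-1],(800,300),interpolation=cv2.INTER_AREA)); save(a,'scene')
E
```

```text
{'time_s': 0.0, 'joints': array([-2.23374128e-01,  3.13466816e-01,  1.49846756e+00, -2.59554751e-05,
        1.33098872e+00, -2.23394184e-01]), 'dq': array([-3.37458629e-04,  4.23656717e-04, -1.03748244e-04, -1.22518636e-03,
       -1.25546440e-05,  6.74290004e-04]), 'tau': array([-5.78409599e-04, -4.12261176e+01, -2.59742296e+01, -3.58453699e-04,
        4.11797926e-03, -1.23038126e-05]), 'eef_pos': array([5.24733357e+02, 5.53883871e-02, 2.30714999e+02]), 'ee_rot': array([-5.56179713e-04,  7.07097348e-01,  7.07115901e-01, -3.65154508e-04]), 'force': array([-0.39026671, -0.02186159, -0.42077196]), 'wrist_torque': array([ 0.03164654,  0.03705616, -0.03963019]), 'grip_width': 0.9993091942950721}
-18.700000000000003
[ 980.29087389  572.08061403 1163.01022881] [-0.09068883  0.29726775  0.90987159 -0.27484743] 509.52651397432936 321.0500583539164
[ 110.29427462  852.65540097 1221.55128764] [ 0.09144005 -0.24401507  0.90477242 -0.33687123] 581.3002173263327 324.6718203828524
```

View pics/scene.png

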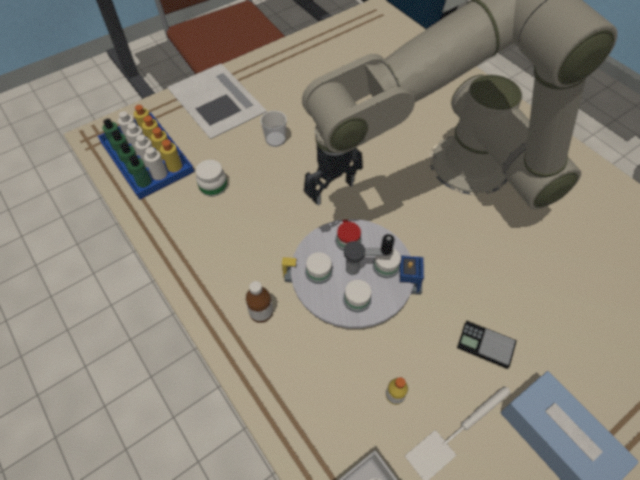

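View pics/1.png

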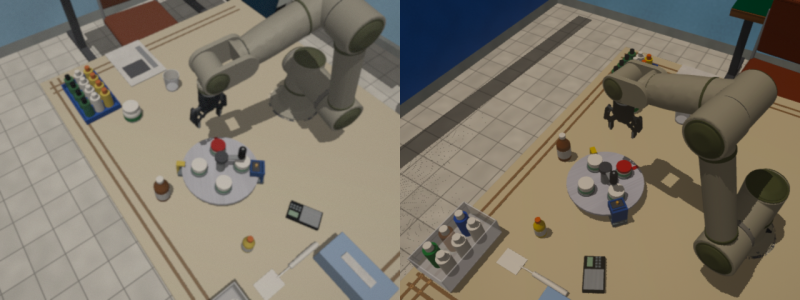

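The scene picture shows the carousel centred near (354,270), the pointer at (289,265), the cage at (412,268), the knob at (387,243) and the red cap at (349,232). The side view agrees. Next I turn these into positions.

```bash
cat >> h.py <<'E'
from scipy.spatial.transform import Rotation as R
def fix(c):
    q=np.array(c['rotation'])
    if q.shape==(4,): c['rotation']=R.from_quat([q[1],q[2],q[3],q[0]]).as_matrix()
    return c
E
python3 - <<'E'
from h import *
from scipy.optimize import least_squares
for n in 'ab':
    c=fix(np.load(n+'.npy',allow_pickle=True).item()); P=cloud(c); z=P[...,2]; ok=c['z_map']>0
    hsv=cv2.cvtColor(c['pixels'],cv2.COLOR_RGB2HSV)
    g=ray(c,*( (354,270) if n=='a' else (330+0,290)),54); print(n,'guess',g, 'table z',np.median(z[300:,:][ok[300:,:]]))
    m=ok&(abs(z-54)<6)&(np.hypot(P[...,0]-g[0],P[...,1]-g[1])<260)
    m=cv2.morphologyEx(m.astype(np.uint8),cv2.MORPH_OPEN,np.ones((3,3)))
    k,l,s,ce=cv2.connectedComponentsWithStats(m); i=1+np.argmax(s[1:,4]); 
    cn=max(cv2.findContours((l==i).astype(np.uint8),cv2.RETR_EXTERNAL,cv2.CHAIN_APPROX_NONE)[0],key=len)[:,0]
    W=np.array([ray(c,u,v,54)[:2] for u,v in cn])
    f=least_squares(lambda p:np.hypot(*(W-p[:2]).T)-p[2],[*W.mean(0),155],loss='soft_l1',f_scale=2); print('axis',f.x,s[i])
    ax=f.x[:2]; near=np.hypot(P[...,0]-ax[0],P[...,1]-ax[1])<200
    def blob(m,nm,zz):
        k,l,s,ce=cv2.connectedComponentsWithStats((m&near).astype(np.uint8))
        for i in range(1,k):
            if s[i,4]>12:
                w=ray(c,*ce[i],zz)[:2]; d=w-ax; print(nm,s[i,4],ce[i].round(1),w.round(1),'r',np.hypot(*d).round(1),'ang',np.arctan2(d[1],d[0]).round(3), 'zmed',np.median(z[l==i]).round(1))
    H,S,V=[hsv[...,i].astype(int) for i in range(3)]
    blob((H>20)&(H<35)&(S>150)&(V>110),'yellow',68)
    blob(((H<6)|(H>174))&(S>150)&(V>90),'red',99)
    blob((H>100)&(H<130)&(S>130),'blue',90)
    blob((S<60)&(V>150)&(abs(z-99)<6),'jar',99)
    blob(ok&(z>180)&(z<200),'knobtop',193)
    blob(ok&(z>135)&(z<146),'arm',141)
E
```

```text
a guess [535.39848667 107.31958868  54.        ] table z -0.7659488382220161
axis [565.02392803 109.5268102  131.53818553] [ 292  219  122  108 5758]
yellow 48 [288.3 261.8] [659.   -2.1] r 145.9 ang -0.871 zmed 69.2
red 344 [348.5 231.8] [495.7  30.7] r 105.0 ang -2.292 zmed 99.6
blue 252 [413.5 273.1] [439.2 214. ] r 163.6 ang 2.449 zmed 86.9
jar 228 [390.2 260.5] [465.8 157.1] r 110.1 ang 2.694 zmed 99.4
jar 431 [318.5 262.7] [610.3  59.4] r 67.6 ang -0.836 zmed 99.6
jar 484 [358.1 290.9] [580.6 176.3] r 68.5 ang 1.341 zmed 99.3
knobtop 143 [388.3 240.1] [479.6 150.1] r 94.6 ang 2.699 zmed 193.3
arm 365 [361.8 251.5] [524.3 115.1] r 41.1 ang 3.006 zmed 143.3
b guess [531.11326991 106.05702763  54.        ] table z 0.14448047915811912
axis [580.6472326  172.61550674  96.08767979] [ 266  248   71   97 3453]
yellow 76 [308.6 240.7] [654.8   4.1] r 184.1 ang -1.156 zmed 66.8
red 368 [357.9 265.4] [492.8  35. ] r 163.3 ang -2.139 zmed 97.8
blue 253 [348.2 330.5] [425.4 207.2] r 159.0 ang 2.922 zmed 89.0
jar 324 [311.5 254.9] [609.4  63.6] r 112.7 ang -1.313 zmed 97.6
jar 395 [296.8 291.9] [580.4 179.5] r 6.9 ang 1.604 zmed 97.7
jar 208 [342.8 306.8] [464.8 161.9] r 116.3 ang -3.049 zmed 97.8
knobtop 138 [341.4 278.7] [474.6 155.2] r 107.5 ang -2.979 zmed 190.9
arm 331 [328.6 269.5] [532.6 111.3] r 77.9 ang -2.235 zmed 142.4
```

play_rows(
  deltas=[
    [-0.24,0.76,0,0,0,0,1],
    [-0.24,0.76,0,0,0,0,1],
    [-0.24,0.76,0,0,0,0,1],
    [-0.24,0.76,0,0,0,0,1],
    [-0.24,0.76,0,0,0,0,0.3],
    [0,0,0,0,0,0,0.3],
    [0,0,0,0,0,0,0.3],
  ],
  squeeze=60,
)

```text
time_s: 0.68
eef_pos: [476.5, 153.0, 231.1]
ee_rot: [-0.0, 0.706, 0.708, -0.0]
force: [0.8, -0.9, -0.2]
grip_width: 0.654
```

Run:
```python
from h import *
s=sensors.sense(); c=capture('wrist'); save(c,'w1'); np.save('w.npy',[s,c],allow_pickle=True)
q=s['ee_rot']; T=np.eye(4);T[:3,:3]=R.from_quat([*q[1:],q[0]]).as_matrix();T[:3,3]=s['eef_pos']
M=T@np.array(c['tool_from_camera']); print(s['eef_pos'],s['grip_width'],s['time_s']); print(M.round(3))
c['rotation']=M[:3,:3];c['eye']=M[:3,3]; P=cloud(c);ok=c['z_map']>0;z=P[...,2]
for lo,hi in((188,198),(138,146),(94,103),(50,58)):
    m=(ok&(z>lo)&(z<hi)).astype(np.uint8);k,l,st,ce=cv2.connectedComponentsWithStats(m)
    for i in range(1,k):
        if st[i,4]>300:
            (u,v),r=cv2.minEnclosingCircle(np.argwhere(l==i)[:,::-1].astype(np.float32)); zz=np.median(z[l==i])
            print(lo,st[i],ray(c,u,v,zz).round(1),'cent',ray(c,*ce[i],zz).round(1),'R',(r*np.median(c['z_map'][l==i])/c['fx']).round(1))
```

```text
[476.50292972 153.01598993 231.14888901] 0.6541505704483375 0.6833
[[ 1.00000e+00  3.00000e-03  0.00000e+00  4.77072e+02]
 [ 3.00000e-03 -9.54000e-01 -2.99000e-01  2.29287e+02]
 [-1.00000e-03  2.99000e-01 -9.54000e-01  3.73239e+02]
 [ 0.00000e+00  0.00000e+00  0.00000e+00  1.00000e+00]]
188 [ 293  257   59   58 2577] [477.6 150.  192.5] cent [477.5 149.9 192.5] R 14.6
138 [ 347  253  109   98 3719] [525.4 122.  143.9] cent [526.1 119.4 143.9] R 41.8
94 [ 425  152   90   87 6014] [580.2 178.4  98.6] cent [580.3 178.2  98.6] R 32.2
94 [ 263  194   84   81 3919] [465.  149.   98.6] cent [461.3 154.3  98.6] R 30.3
94 [ 451  305   80   71 4055] [610.   63.4  98.6] cent [610.9  64.3  98.6] R 31.0
94 [ 305  339   76   68 4005] [494.5  32.7  98.7] cent [494.5  33.2  98.7] R 30.5
50 [  279    78   296   288 38233] [547.  134.3  53.6] cent [573.6 175.4  53.6] R 137.3
50 [  212   193   199   226 13695] [474.   71.3  53.8] cent [446.8  60.8  53.8] R 128.6
50 [615 305  25  50 359] [758.2  47.4  54. ] cent [751.   51.3  54. ] R 22.9
```

View pics/w1.png

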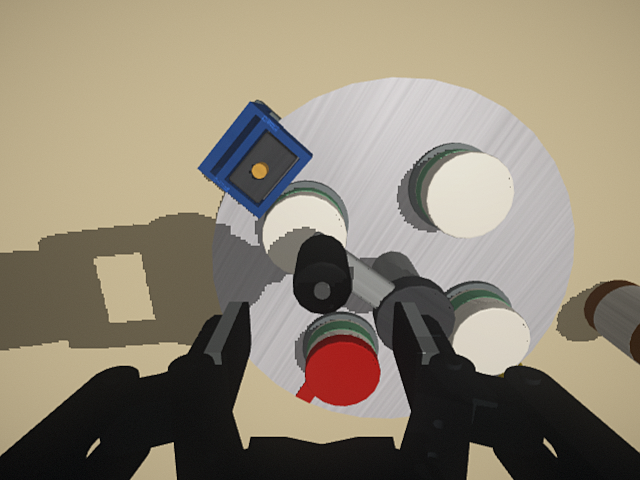

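The wrist view shows the knob at (322,290), the red cap at (342,370) and the cage at (256,160). That puts the axis at (537.4,105.8), the knob at (477.6,150.0), the red jar at -2.101 rad and the pointer at -0.718 rad. Now I descend and grip.

play_rows(
  deltas=[
    [0.03,-0.075,-0.4,0,0,0,0.3],
    [0,0,-0.5,0,0,0,0.3],
    [0,0,-0.5,0,0,0,0.3],
    [0,0,-0.5,0,0,0,0.3],
    [0,0,-0.03,0,0,0,-0.3],
    [0,0,0,0,0,0,-1],
    [0,0,0,0,0,0,-1],
    [0,0,0,0,0,0,-1],
  ],
  squeeze=50,
)

```text
time_s: 1.4
eef_pos: [478.5, 148.4, 154.4]
ee_rot: [0.0, 0.707, 0.707, 0.0]
force: [1.8, -2.0, -8.8]
grip_width: 0.341
```

play_rows(
  deltas=[
    [0,0,0,0,0,0,-1],
    [0,0,0,0,0,0,-1],
  ],
)

```text
time_s: 1.57
eef_pos: [478.6, 148.6, 154.4]
ee_rot: [0.001, 0.707, 0.707, 0.0]
force: [2.9, -3.4, -7.8]
grip_width: 0.336
```

```bash
cat >> h.py <<'E'
AX=np.array([537.4,105.8])
def red(view='wrist'):
    """time, red jar angle (mod 2pi) from jar tops; also list of jars"""
    s=sensors.sense(); c=capture(view)
    if view=='wrist':
        q=s['ee_rot']; T=np.eye(4);T[:3,:3]=R.from_quat([*q[1:],q[0]]).as_matrix();T[:3,3]=s['eef_pos']
        M=T@np.array(c['tool_from_camera']); c['rotation']=M[:3,:3];c['eye']=M[:3,3]
    fix(c); P=cloud(c); z=P[...,2]
    d=P[...,:2]-AX; r=np.hypot(d[...,0],d[...,1])
    m=((c['z_map']>0)&(abs(z-98.6)<3)&(r<130)).astype(np.uint8)
    hsv=cv2.cvtColor(c['pixels'],cv2.COLOR_RGB2HSV)
    k,l,st,ce=cv2.connectedComponentsWithStats(m); out=[]
    for i in range(1,k):
        if st[i,4]<150: continue
        pts=P[l==i][:,:2].astype(np.float32); (x,y),rr=cv2.minEnclosingCircle(pts)
        sat=np.median(hsv[l==i][:,1])
        x-=AX[0];y-=AX[1]
        out.append((bool(sat>120),round(float(rr),1),round(float(np.hypot(x,y)),1),round(float(np.arctan2(y,x)),3)))
    return s,out,c
E
python3 - <<'E'
from h import *
s,o,c=red(); save(c,'w2'); print(s['time_s'],s['eef_pos'],s['force'],s['grip_width'],*o,sep='\n')
s,o,c=red('scene'); print(*o,sep='\n')
E
```

```text
1.5667
[478.63802973 148.62018953 154.40942075]
[ 2.86976358 -3.36817538 -7.80315808]
0.3355333010662494
(False, 31.2, 83.5, 1.018)
(False, 30.9, 83.6, 2.618)
(False, 13.2, 10.0, 1.601)
(False, 31.2, 86.6, -0.519)
(True, 26.1, 78.1, -2.253)
(True, 31.8, 88.2, -2.104)
(False, 32.0, 85.0, 2.616)
(False, 31.7, 86.1, -0.57)
(False, 31.5, 82.7, 1.019)
```

View pics/w2.png

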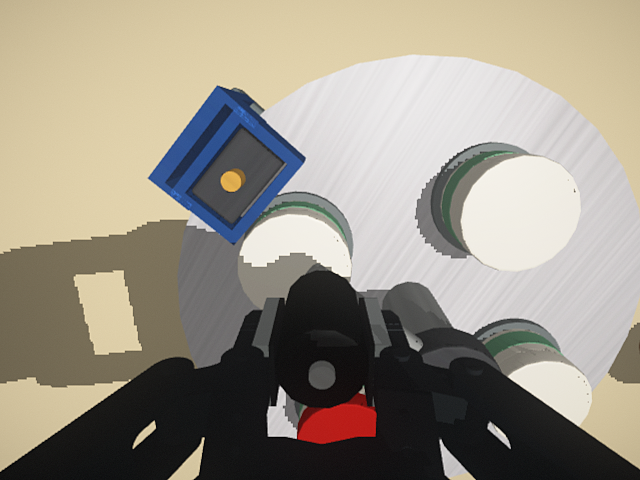

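The knob is held in the jaws at about (320,330), with an opening of 28.5 mm, and nothing else is touched. Next come a row generator and a logging measurement.

```bash
cat > gen.py <<'E'
# usage: gen.py dphi*n ... ; prints rows for cranking along the circle
import sys,json,numpy as np
S=json.load(open('st.json'))
d=[]
for a in sys.argv[1:]:
    v,_,n=a.partition('x'); d+= [float(v)]*int(n or 1)
A=np.array(S['ax']); p=np.array(S['p']); phi=S['phi']; rows=[]; dphis=[]
for x in d:
    phi+=x; t=A+75.2*np.array([np.cos(phi),np.sin(phi)])
    u=np.round((t-p)/40,2); p=p+u*40; rows.append([float(u[0]),float(u[1]),0,0,0,0,-1])
for i in range(0,len(rows),8): print(str(rows[i:i+8]).replace(' ',''))
S.update(phi=phi,p=list(p)); S.setdefault('hist',[]).extend(d); json.dump(S,open('st.json','w'))
E
cat > meas.py <<'E'
import sys,json
from h import *
from scipy.optimize import least_squares
s,o,c=red(sys.argv[1] if len(sys.argv)>1 else 'wrist')
good=[x for x in o if 29.3<x[1]<33 and 76<x[2]<94]
th=None; ctr=None
if good:
    a=np.array([x[3] for x in good]); r=np.array([x[2] for x in good]); q=r[:,None]*np.c_[np.cos(a),np.sin(a)]
    reds=[x[3] for x in o if x[0] and 70<x[2]<98]
    t0=reds[0] if reds else np.angle(np.exp(4j*a).mean())/4
    k=np.round((a-t0)/(np.pi/2))
    f=lambda v:np.r_[(q-v[1:]-84.4*np.c_[np.cos(v[0]+k*np.pi/2),np.sin(v[0]+k*np.pi/2)]).ravel(),0.3*(v[1:]-[.8,-1.6])]
    v=least_squares(f,[t0,0,0]).x; th=v[0]; ctr=(v[1:]+AX).round(1).tolist()
L=dict(t=s['time_s'],th=None if th is None else round(float(th),4),red=bool(good and reds),n=len(good),ctr=ctr,p=s['eef_pos'].round(1).tolist(),f=s['force'].round(1).tolist(),g=round(float(s['grip_width']),3))
print(L); open('log.txt','a').write(json.dumps(L)+'\n')
E
python3 - <<'E'
import json,numpy as np
ax=[538.7,104.0];p=[478.2,149.0]
json.dump(dict(ax=ax,p=p,phi=float(np.arctan2(p[1]-ax[1],p[0]-ax[0]))),open('st.json','w'))
E
python3 meas.py; python3 gen.py .04 .08 .12 .16 .2 .217x19
```

```text
{'t': 1.6667, 'th': -2.0879, 'red': True, 'n': 3, 'ctr': [539.2, 105.2], 'p': [478.7, 148.7, 154.4], 'f': [4.1, -3.8, -8.1], 'g': 0.34}
[[-0.04,-0.06,0,0,0,0,-1],[-0.08,-0.13,0,0,0,0,-1],[-0.1,-0.2,0,0,0,0,-1],[-0.09,-0.29,0,0,0,0,-1],[-0.06,-0.37,0,0,0,0,-1],[0.03,-0.41,0,0,0,0,-1],[0.12,-0.39,0,0,0,0,-1],[0.19,-0.35,0,0,0,0,-1]]
[[0.27,-0.31,0,0,0,0,-1],[0.33,-0.24,0,0,0,0,-1],[0.37,-0.17,0,0,0,0,-1],[0.4,-0.08,0,0,0,0,-1],[0.41,0.01,0,0,0,0,-1],[0.39,0.09,0,0,0,0,-1],[0.37,0.18,0,0,0,0,-1],[0.32,0.25,0,0,0,0,-1]]
[[0.26,0.32,0,0,0,0,-1],[0.18,0.36,0,0,0,0,-1],[0.1,0.4,0,0,0,0,-1],[0.02,0.4,0,0,0,0,-1],[-0.08,0.4,0,0,0,0,-1],[-0.15,0.38,0,0,0,0,-1],[-0.24,0.33,0,0,0,0,-1],[-0.3,0.28,0,0,0,0,-1]]
```

play_rows(
  deltas=[
    [-0.04,-0.06,0,0,0,0,-1],
    [-0.08,-0.13,0,0,0,0,-1],
    [-0.1,-0.2,0,0,0,0,-1],
    [-0.09,-0.29,0,0,0,0,-1],
    [-0.06,-0.37,0,0,0,0,-1],
    [0.03,-0.41,0,0,0,0,-1],
    [0.12,-0.39,0,0,0,0,-1],
    [0.19,-0.35,0,0,0,0,-1],
  ],
)

```text
time_s: 2.38
eef_pos: [475.1, 59.5, 154.3]
ee_rot: [-0.001, 0.707, 0.707, -0.001]
force: [-1.7, 0.3, -2.8]
grip_width: 0.336
```

```bash
python3 meas.py
```

```text
{'t': 2.3833, 'th': -1.9636, 'red': True, 'n': 3, 'ctr': [537.6, 103.5], 'p': [475.1, 59.5, 154.3], 'f': [-1.7, 0.3, -2.8], 'g': 0.336}
```

play_rows(
  deltas=[
    [0.27,-0.31,0,0,0,0,-1],
    [0.33,-0.24,0,0,0,0,-1],
    [0.37,-0.17,0,0,0,0,-1],
    [0.4,-0.08,0,0,0,0,-1],
    [0.41,0.01,0,0,0,0,-1],
    [0.39,0.09,0,0,0,0,-1],
    [0.37,0.18,0,0,0,0,-1],
    [0.32,0.25,0,0,0,0,-1],
  ],
)

```text
time_s: 3.1
eef_pos: [591.3, 49.5, 154.2]
ee_rot: [-0.001, 0.708, 0.707, -0.0]
force: [-5.9, 4.2, -2.3]
grip_width: 0.34
```

```bash
python3 meas.py
```

```text
{'t': 3.1, 'th': -1.4888, 'red': True, 'n': 3, 'ctr': [538.1, 103.6], 'p': [591.3, 49.5, 154.2], 'f': [-5.9, 4.2, -2.3], 'g': 0.34}
```

play_rows(
  deltas=[
    [0.26,0.32,0,0,0,0,-1],
    [0.18,0.36,0,0,0,0,-1],
    [0.1,0.4,0,0,0,0,-1],
    [0.02,0.4,0,0,0,0,-1],
    [-0.08,0.4,0,0,0,0,-1],
    [-0.15,0.38,0,0,0,0,-1],
    [-0.24,0.33,0,0,0,0,-1],
    [-0.3,0.28,0,0,0,0,-1],
  ],
)

```text
time_s: 3.82
eef_pos: [580.9, 163.1, 154.0]
ee_rot: [-0.0, 0.707, 0.707, -0.003]
force: [-10.0, -15.1, -0.9]
grip_width: 0.335
```

```bash
python3 meas.py;  python3 gen.py .217x24
```

```text
{'t': 3.8167, 'th': -0.8557, 'red': True, 'n': 2, 'ctr': [538.1, 104.3], 'p': [580.9, 163.1, 154.0], 'f': [-10.0, -15.1, -0.9], 'g': 0.335}
[[-0.35,0.2,0,0,0,0,-1],[-0.39,0.12,0,0,0,0,-1],[-0.41,0.03,0,0,0,0,-1],[-0.4,-0.05,0,0,0,0,-1],[-0.39,-0.14,0,0,0,0,-1],[-0.34,-0.22,0,0,0,0,-1],[-0.29,-0.28,0,0,0,0,-1],[-0.22,-0.34,0,0,0,0,-1]]
[[-0.14,-0.39,0,0,0,0,-1],[-0.06,-0.4,0,0,0,0,-1],[0.04,-0.41,0,0,0,0,-1],[0.11,-0.38,0,0,0,0,-1],[0.2,-0.36,0,0,0,0,-1],[0.28,-0.3,0,0,0,0,-1],[0.33,-0.24,0,0,0,0,-1],[0.37,-0.16,0,0,0,0,-1]]
[[0.4,-0.08,0,0,0,0,-1],[0.41,0.01,0,0,0,0,-1],[0.39,0.1,0,0,0,0,-1],[0.37,0.18,0,0,0,0,-1],[0.31,0.26,0,0,0,0,-1],[0.26,0.31,0,0,0,0,-1],[0.18,0.37,0,0,0,0,-1],[0.1,0.4,0,0,0,0,-1]]
```

```bash
python3 - <<'E'
import json
S=json.load(open('st.json'))
for u in [(-.35,.2),(-.39,.12),(-.41,.03),(-.4,-.05),(-.39,-.14),(-.34,-.22),(-.29,-.28),(-.22,-.34),(-.14,-.39),(-.06,-.4),(.04,-.41),(.11,-.38),(.2,-.36),(.28,-.3),(.33,-.24),(.37,-.16),(.4,-.08),(.41,.01),(.39,.1),(.37,.18),(.31,.26),(.26,.31),(.18,.37),(.1,.4)]:
    S['p'][0]-=40*u[0];S['p'][1]-=40*u[1]
S['phi']-=.217*24;S['hist']=S['hist'][:24];S['ax']=[537.5,102.3];json.dump(S,open('st.json','w'));print(S['p'],S['phi'])
E
cp st.json st0.json; python3 gen.py .25 .28 .29x22
```

```text
[582.9999999999997, 164.99999999999997] 7.225070303641953
[[-0.44,0.18,0,0,0,0,-1],[-0.51,0.12,0,0,0,0,-1],[-0.54,-0.02,0,0,0,0,-1],[-0.52,-0.18,0,0,0,0,-1],[-0.44,-0.32,0,0,0,0,-1],[-0.33,-0.43,0,0,0,0,-1],[-0.19,-0.51,0,0,0,0,-1],[-0.04,-0.54,0,0,0,0,-1]]
[[0.11,-0.53,0,0,0,0,-1],[0.27,-0.48,0,0,0,0,-1],[0.38,-0.38,0,0,0,0,-1],[0.48,-0.25,0,0,0,0,-1],[0.54,-0.11,0,0,0,0,-1],[0.54,0.06,0,0,0,0,-1],[0.5,0.2,0,0,0,0,-1],[0.43,0.34,0,0,0,0,-1]]
[[0.31,0.45,0,0,0,0,-1],[0.16,0.51,0,0,0,0,-1],[0.02,0.55,0,0,0,0,-1],[-0.14,0.52,0,0,0,0,-1],[-0.29,0.46,0,0,0,0,-1],[-0.4,0.36,0,0,0,0,-1],[-0.5,0.23,0,0,0,0,-1],[-0.53,0.08,0,0,0,0,-1]]
```

play_rows(
  deltas=[
    [-0.44,0.18,0,0,0,0,-1],
    [-0.51,0.12,0,0,0,0,-1],
    [-0.54,-0.02,0,0,0,0,-1],
    [-0.52,-0.18,0,0,0,0,-1],
    [-0.44,-0.32,0,0,0,0,-1],
    [-0.33,-0.43,0,0,0,0,-1],
    [-0.19,-0.51,0,0,0,0,-1],
    [-0.04,-0.54,0,0,0,0,-1],
  ],
)

```text
time_s: 4.53
eef_pos: [462.0, 95.8, 154.4]
ee_rot: [0.001, 0.707, 0.707, 0.001]
force: [16.9, 1.4, -13.2]
grip_width: 0.34
```

```bash
python3 meas.py
```

```text
{'t': 4.5333, 'th': -0.0551, 'red': True, 'n': 3, 'ctr': [537.4, 103.8], 'p': [462.0, 95.8, 154.4], 'f': [16.9, 1.4, -13.2], 'g': 0.34}
```

play_rows(
  deltas=[
    [0.11,-0.53,0,0,0,0,-1],
    [0.27,-0.48,0,0,0,0,-1],
    [0.38,-0.38,0,0,0,0,-1],
    [0.48,-0.25,0,0,0,0,-1],
    [0.54,-0.11,0,0,0,0,-1],
    [0.54,0.06,0,0,0,0,-1],
    [0.5,0.2,0,0,0,0,-1],
    [0.43,0.34,0,0,0,0,-1],
  ],
)

```text
time_s: 5.25
eef_pos: [592.4, 50.5, 154.1]
ee_rot: [-0.001, 0.708, 0.707, -0.0]
force: [-8.9, 7.8, -2.0]
grip_width: 0.333
```

```bash
python3 meas.py
```

```text
{'t': 5.25, 'th': 0.9865, 'red': True, 'n': 4, 'ctr': [538.2, 103.5], 'p': [592.4, 50.5, 154.1], 'f': [-8.9, 7.8, -2.0], 'g': 0.333}
```

play_rows(
  deltas=[
    [0.31,0.45,0,0,0,0,-1],
    [0.16,0.51,0,0,0,0,-1],
    [0.02,0.55,0,0,0,0,-1],
    [-0.14,0.52,0,0,0,0,-1],
    [-0.29,0.46,0,0,0,0,-1],
    [-0.4,0.36,0,0,0,0,-1],
    [-0.5,0.23,0,0,0,0,-1],
    [-0.53,0.08,0,0,0,0,-1],
  ],
)

```text
time_s: 5.97
eef_pos: [536.6, 176.9, 154.3]
ee_rot: [0.001, 0.707, 0.707, -0.0]
force: [0.4, -13.3, -5.8]
grip_width: 0.336
```

```bash
python3 meas.py
```

```text
{'t': 5.9667, 'th': 2.1326, 'red': True, 'n': 2, 'ctr': [538.0, 104.1], 'p': [536.6, 176.9, 154.3], 'f': [0.4, -13.3, -5.8], 'g': 0.336}
```

```bash
sed -i 's/75.2/74.8/' gen.py
cat > sim.py <<'E'
import json,numpy as np
from scipy.optimize import least_squares
PTR=-0.718
L=[json.loads(x) for x in open('log.txt')]
L=[x for x in L if x['th'] is not None]
# timeline: rows played; pause of .05 s from every logged time
DT=1/600
def timeline(hist,t0,pauses):
    w=[];t=t0;i=0
    ps=sorted(p for p in pauses)
    for d in hist:
        while ps and ps[0]<t+1e-2: 
            ps.pop(0); w+=[0]*30; t+=.05
        w+=[d*12]*50; t+=1/12
    while ps and ps[0]<t+.04: ps.pop(0); w+=[0]*30; t+=.05
    return np.array(w)
def run(w,a,s,beta,th0,om0=0,lag=.03):
    n=len(w); th=np.empty(n+1); om=np.empty(n+1); th[0]=th0; om[0]=o=om0; wc=0 if om0==0 else w[0]
    for i in range(n):
        wc+=(w[i]-wc)*DT/lag
        drive=wc-o-beta*o
        if o==0 and abs(drive)<s: acc=0
        else:
            sg=np.sign(o) if o else np.sign(drive)
            acc=a*(drive-s*sg)
        o2=o+acc*DT
        if o*o2<0: o2=0
        o=o2; om[i+1]=o; th[i+1]=th[i]+o*DT
    return th,om
def unwrap(L):
    return np.array([x['t'] for x in L]),np.unwrap([x['th'] for x in L])
def fit(hist,extra_wrap=None):
    t,th=unwrap(L) if extra_wrap is None else extra_wrap
    w=timeline(hist,t[0],[x for x in t])
    idx=np.clip(np.round((t-t[0])/DT).astype(int),0,len(w))
    f=lambda v:np.r_[run(w,v[0],v[1],.1,v[2])[0][idx]-th,]
    r=least_squares(f,[1.2,1.3,th[0]],diff_step=1e-3,bounds=([.5,.2,-9],[3,2.2,9]))
    T,O=run(w,r.x[0],r.x[1],.1,r.x[2])
    return r.x,r.fun,T,O,t
E
cat > fitp.py <<'E'
from sim import *
H=json.load(open('st.json'))['hist']; v,res,T,O,t=fit(H)
print('a,s,th0',v.round(3),'res',res.round(3),'now th',T[-1].round(3),'om',O[-1].round(3),'len',len(T)*DT+t[0])
for d in (.29,.295,.3,.305,.31,.315,.32):
    print(d,'ss',((12*d-v[1])/1.1).round(3))
E
python3 fitp.py; cp st.json st1.json; python3 gen.py .32x8 .305x24
```

```text
a,s,th0 [ 2.56   1.511 -2.073] res [ 0.015  0.001  0.012 -0.042 -0.013  0.027  0.001] now th 2.214 om 1.492 len 6.018366666666667
0.29 ss 1.79
0.295 ss 1.845
0.3 ss 1.899
0.305 ss 1.954
0.31 ss 2.008
0.315 ss 2.063
0.32 ss 2.117
[[-0.59,-0.1,0,0,0,0,-1],[-0.53,-0.28,0,0,0,0,-1],[-0.42,-0.42,0,0,0,0,-1],[-0.26,-0.54,0,0,0,0,-1],[-0.08,-0.59,0,0,0,0,-1],[0.11,-0.58,0,0,0,0,-1],[0.29,-0.52,0,0,0,0,-1],[0.44,-0.41,0,0,0,0,-1]]
[[0.52,-0.24,0,0,0,0,-1],[0.56,-0.07,0,0,0,0,-1],[0.56,0.1,0,0,0,0,-1],[0.5,0.27,0,0,0,0,-1],[0.4,0.4,0,0,0,0,-1],[0.26,0.51,0,0,0,0,-1],[0.1,0.56,0,0,0,0,-1],[-0.07,0.56,0,0,0,0,-1]]
[[-0.24,0.51,0,0,0,0,-1],[-0.39,0.42,0,0,0,0,-1],[-0.49,0.29,0,0,0,0,-1],[-0.56,0.12,0,0,0,0,-1],[-0.56,-0.05,0,0,0,0,-1],[-0.53,-0.22,0,0,0,0,-1],[-0.43,-0.36,0,0,0,0,-1],[-0.31,-0.48,0,0,0,0,-1]]
[[-0.15,-0.55,0,0,0,0,-1],[0.03,-0.57,0,0,0,0,-1],[0.19,-0.53,0,0,0,0,-1],[0.34,-0.45,0,0,0,0,-1],[0.47,-0.33,0,0,0,0,-1],[0.54,-0.17,0,0,0,0,-1],[0.57,-0.01,0,0,0,0,-1],[0.54,0.17,0,0,0,0,-1]]
```

play_rows(
  deltas=[
    [-0.59,-0.1,0,0,0,0,-1],
    [-0.53,-0.28,0,0,0,0,-1],
    [-0.42,-0.42,0,0,0,0,-1],
    [-0.26,-0.54,0,0,0,0,-1],
    [-0.08,-0.59,0,0,0,0,-1],
    [0.11,-0.58,0,0,0,0,-1],
    [0.29,-0.52,0,0,0,0,-1],
    [0.44,-0.41,0,0,0,0,-1],
  ],
)

```text
time_s: 6.68
eef_pos: [495.6, 38.5, 154.3]
ee_rot: [-0.0, 0.708, 0.707, 0.001]
force: [10.2, 18.2, -11.5]
grip_width: 0.334
```

play_rows(
  deltas=[
    [0.52,-0.24,0,0,0,0,-1],
    [0.56,-0.07,0,0,0,0,-1],
    [0.56,0.1,0,0,0,0,-1],
    [0.5,0.27,0,0,0,0,-1],
    [0.4,0.4,0,0,0,0,-1],
    [0.26,0.51,0,0,0,0,-1],
    [0.1,0.56,0,0,0,0,-1],
    [-0.07,0.56,0,0,0,0,-1],
  ],
)

```text
time_s: 7.35
eef_pos: [609.2, 123.1, 154.2]
ee_rot: [-0.0, 0.707, 0.707, -0.001]
force: [-10.8, -3.8, -0.8]
grip_width: 0.34
```

```bash
python3 meas.py
```

```text
{'t': 7.35, 'th': -0.0003, 'red': False, 'n': 3, 'ctr': [539.4, 105.3], 'p': [609.2, 123.1, 154.2], 'f': [-10.8, -3.8, -0.8], 'g': 0.34}
```

play_rows(
  deltas=[
    [-0.24,0.51,0,0,0,0,-1],
    [-0.39,0.42,0,0,0,0,-1],
    [-0.49,0.29,0,0,0,0,-1],
    [-0.56,0.12,0,0,0,0,-1],
    [-0.56,-0.05,0,0,0,0,-1],
    [-0.53,-0.22,0,0,0,0,-1],
    [-0.43,-0.36,0,0,0,0,-1],
    [-0.31,-0.48,0,0,0,0,-1],
  ],
)

```text
time_s: 8.07
eef_pos: [468.0, 131.6, 154.4]
ee_rot: [0.001, 0.707, 0.708, 0.001]
force: [17.1, -7.5, -11.8]
grip_width: 0.34
```

play_rows(
  deltas=[
    [-0.15,-0.55,0,0,0,0,-1],
    [0.03,-0.57,0,0,0,0,-1],
    [0.19,-0.53,0,0,0,0,-1],
    [0.34,-0.45,0,0,0,0,-1],
    [0.47,-0.33,0,0,0,0,-1],
    [0.54,-0.17,0,0,0,0,-1],
    [0.57,-0.01,0,0,0,0,-1],
    [0.54,0.17,0,0,0,0,-1],
  ],
)

```text
time_s: 8.73
eef_pos: [570.2, 34.0, 154.2]
ee_rot: [-0.001, 0.708, 0.706, 0.0]
force: [-5.4, 9.7, -3.4]
grip_width: 0.337
```

```bash
python3 meas.py
python3 - <<'E'
# unwrap long gaps: choose the branch nearest to 2 rad/s
import json
L=[json.loads(x) for x in open('log.txt')]
for a,b in zip(L[-3:],L[-2:]):
    d=b['t']-a['t']; x=b['th']-a['th']
    while x<2*d-3.14159: x+=6.283185
    print(d,x,x/d)
E
```

```text
{'t': 8.7333, 'th': -0.4709, 'red': False, 'n': 3, 'ctr': [537.9, 103.7], 'p': [570.2, 34.0, 154.2], 'f': [-5.4, 9.7, -3.4], 'g': 0.337}
1.3832999999999993 4.150284999999999 3.000278319959518
1.3833000000000002 5.8125849999999994 4.201969926986192
```

```bash
python3 - <<'E'
s=open('sim.py').read()
a=s.index('def unwrap');b=s.index('def fit')
s=s[:a]+'''def unwrap(L,rate=2.0):
    o=[L[0]['th']]
    for p,q in zip(L,L[1:]):
        dt=q['t']-p['t']; g=o[-1]+(rate*dt if q['t']>6 and q['t']<STOP else .5*dt); m=2*np.pi if q['red'] else np.pi/2
        o.append(q['th']+m*np.round((g-q['th'])/m))
    return np.array([x['t'] for x in L]),np.array(o)
STOP=1e9
'''+s[b:]
open('sim.py','w').write(s)
E
python3 fitp.py; cp st.json st2.json
```

```text
a,s,th0 [ 1.886  1.448 -2.056] res [ 0.032  0.003 -0.009 -0.046 -0.025  0.018  0.019  0.027 -0.021] now th 7.458 om 1.813 len 8.785033333333335
0.29 ss 1.847
0.295 ss 1.902
0.3 ss 1.956
0.305 ss 2.011
0.31 ss 2.065
0.315 ss 2.12
0.32 ss 2.174
```

```bash
python3 gen.py .35x4 .3125x100
```

```text
[[0.53,0.38,0,0,0,0,-1],[0.36,0.54,0,0,0,0,-1],[0.16,0.64,0,0,0,0,-1],[-0.07,0.64,0,0,0,0,-1],[-0.25,0.53,0,0,0,0,-1],[-0.4,0.43,0,0,0,0,-1],[-0.5,0.28,0,0,0,0,-1],[-0.58,0.11,0,0,0,0,-1]]
[[-0.57,-0.07,0,0,0,0,-1],[-0.53,-0.24,0,0,0,0,-1],[-0.43,-0.39,0,0,0,0,-1],[-0.29,-0.51,0,0,0,0,-1],[-0.12,-0.57,0,0,0,0,-1],[0.07,-0.58,0,0,0,0,-1],[0.24,-0.53,0,0,0,0,-1],[0.39,-0.43,0,0,0,0,-1]]
[[0.5,-0.29,0,0,0,0,-1],[0.57,-0.12,0,0,0,0,-1],[0.58,0.05,0,0,0,0,-1],[0.53,0.24,0,0,0,0,-1],[0.44,0.38,0,0,0,0,-1],[0.29,0.51,0,0,0,0,-1],[0.13,0.56,0,0,0,0,-1],[-0.06,0.58,0,0,0,0,-1]]
[[-0.22,0.54,0,0,0,0,-1],[-0.39,0.44,0,0,0,0,-1],[-0.5,0.3,0,0,0,0,-1],[-0.56,0.13,0,0,0,0,-1],[-0.58,-0.05,0,0,0,0,-1],[-0.54,-0.23,0,0,0,0,-1],[-0.44,-0.38,0,0,0,0,-1],[-0.31,-0.49,0,0,0,0,-1]]
[[-0.13,-0.57,0,0,0,0,-1],[0.04,-0.58,0,0,0,0,-1],[0.22,-0.54,0,0,0,0,-1],[0.38,-0.44,0,0,0,0,-1],[0.49,-0.31,0,0,0,0,-1],[0.57,-0.14,0,0,0,0,-1],[0.58,0.04,0,0,0,0,-1],[0.54,0.22,0,0,0,0,-1]]
[[0.45,0.37,0,0,0,0,-1],[0.31,0.49,0,0,0,0,-1],[0.14,0.56,0,0,0,0,-1],[-0.03,0.58,0,0,0,0,-1],[-0.21,0.55,0,0,0,0,-1],[-0.37,0.45,0,0,0
[... 707 characters left out ...]
,0,-1],[0.35,-0.47,0,0,0,0,-1],[0.47,-0.34,0,0,0,0,-1],[0.55,-0.18,0,0,0,0,-1],[0.59,0.01,0,0,0,0,-1],[0.55,0.18,0,0,0,0,-1]]
[[0.47,0.34,0,0,0,0,-1],[0.35,0.47,0,0,0,0,-1],[0.18,0.55,0,0,0,0,-1],[0.0,0.58,0,0,0,0,-1],[-0.17,0.56,0,0,0,0,-1],[-0.34,0.47,0,0,0,0,-1],[-0.47,0.35,0,0,0,0,-1],[-0.55,0.19,0,0,0,0,-1]]
[[-0.58,0.0,0,0,0,0,-1],[-0.56,-0.17,0,0,0,0,-1],[-0.47,-0.33,0,0,0,0,-1],[-0.36,-0.46,0,0,0,0,-1],[-0.19,-0.55,0,0,0,0,-1],[-0.01,-0.59,0,0,0,0,-1],[0.17,-0.55,0,0,0,0,-1],[0.32,-0.48,0,0,0,0,-1]]
[[0.47,-0.36,0,0,0,0,-1],[0.54,-0.19,0,0,0,0,-1],[0.59,-0.02,0,0,0,0,-1],[0.55,0.16,0,0,0,0,-1],[0.49,0.32,0,0,0,0,-1],[0.36,0.46,0,0,0,0,-1],[0.2,0.55,0,0,0,0,-1],[0.02,0.58,0,0,0,0,-1]]
```

play_rows(
  deltas=[
    [0.53,0.38,0,0,0,0,-1],
    [0.36,0.54,0,0,0,0,-1],
    [0.16,0.64,0,0,0,0,-1],
    [-0.07,0.64,0,0,0,0,-1],
    [-0.25,0.53,0,0,0,0,-1],
    [-0.4,0.43,0,0,0,0,-1],
    [-0.5,0.28,0,0,0,0,-1],
    [-0.58,0.11,0,0,0,0,-1],
  ],
)

```text
time_s: 9.45
eef_pos: [539.2, 176.8, 154.3]
ee_rot: [0.0, 0.707, 0.707, -0.0]
force: [1.1, -12.2, -6.4]
grip_width: 0.34
```

play_rows(
  deltas=[
    [-0.57,-0.07,0,0,0,0,-1],
    [-0.53,-0.24,0,0,0,0,-1],
    [-0.43,-0.39,0,0,0,0,-1],
    [-0.29,-0.51,0,0,0,0,-1],
    [-0.12,-0.57,0,0,0,0,-1],
    [0.07,-0.58,0,0,0,0,-1],
    [0.24,-0.53,0,0,0,0,-1],
    [0.39,-0.43,0,0,0,0,-1],
  ],
)

```text
time_s: 10.12
eef_pos: [489.9, 42.8, 154.3]
ee_rot: [-0.0, 0.707, 0.707, 0.001]
force: [10.4, 15.1, -10.1]
grip_width: 0.333
```

play_rows(
  deltas=[
    [0.5,-0.29,0,0,0,0,-1],
    [0.57,-0.12,0,0,0,0,-1],
    [0.58,0.05,0,0,0,0,-1],
    [0.53,0.24,0,0,0,0,-1],
    [0.44,0.38,0,0,0,0,-1],
    [0.29,0.51,0,0,0,0,-1],
    [0.13,0.56,0,0,0,0,-1],
    [-0.06,0.58,0,0,0,0,-1],
  ],
)

```text
time_s: 10.78
eef_pos: [609.9, 120.3, 154.2]
ee_rot: [-0.0, 0.707, 0.707, -0.0]
force: [-10.2, -2.9, -2.4]
grip_width: 0.336
```

play_rows(
  deltas=[
    [-0.22,0.54,0,0,0,0,-1],
    [-0.39,0.44,0,0,0,0,-1],
    [-0.5,0.3,0,0,0,0,-1],
    [-0.56,0.13,0,0,0,0,-1],
    [-0.58,-0.05,0,0,0,0,-1],
    [-0.54,-0.23,0,0,0,0,-1],
    [-0.44,-0.38,0,0,0,0,-1],
    [-0.31,-0.49,0,0,0,0,-1],
  ],
)

```text
time_s: 11.45
eef_pos: [467.2, 129.9, 154.4]
ee_rot: [0.001, 0.707, 0.708, 0.001]
force: [19.1, -8.1, -12.3]
grip_width: 0.337
```

play_rows(
  deltas=[
    [-0.13,-0.57,0,0,0,0,-1],
    [0.04,-0.58,0,0,0,0,-1],
    [0.22,-0.54,0,0,0,0,-1],
    [0.38,-0.44,0,0,0,0,-1],
    [0.49,-0.31,0,0,0,0,-1],
    [0.57,-0.14,0,0,0,0,-1],
    [0.58,0.04,0,0,0,0,-1],
    [0.54,0.22,0,0,0,0,-1],
  ],
)

```text
time_s: 12.12
eef_pos: [575.9, 37.1, 154.2]
ee_rot: [-0.001, 0.708, 0.706, -0.0]
force: [-7.0, 8.6, -4.1]
grip_width: 0.339
```

play_rows(
  deltas=[
    [0.45,0.37,0,0,0,0,-1],
    [0.31,0.49,0,0,0,0,-1],
    [0.14,0.56,0,0,0,0,-1],
    [-0.03,0.58,0,0,0,0,-1],
    [-0.21,0.55,0,0,0,0,-1],
    [-0.37,0.45,0,0,0,0,-1],
    [-0.49,0.31,0,0,0,0,-1],
    [-0.56,0.15,0,0,0,0,-1],
  ],
)

```text
time_s: 12.78
eef_pos: [544.4, 176.5, 154.3]
ee_rot: [0.0, 0.707, 0.707, -0.0]
force: [0.3, -11.9, -5.9]
grip_width: 0.339
```

play_rows(
  deltas=[
    [-0.58,-0.03,0,0,0,0,-1],
    [-0.55,-0.2,0,0,0,0,-1],
    [-0.45,-0.37,0,0,0,0,-1],
    [-0.32,-0.49,0,0,0,0,-1],
    [-0.16,-0.56,0,0,0,0,-1],
    [0.03,-0.58,0,0,0,0,-1],
    [0.2,-0.54,0,0,0,0,-1],
    [0.36,-0.46,0,0,0,0,-1],
  ],
)

```text
time_s: 13.45
eef_pos: [486.0, 46.2, 154.3]
ee_rot: [-0.0, 0.707, 0.707, 0.001]
force: [14.0, 15.0, -11.3]
grip_width: 0.34
```

play_rows(
  deltas=[
    [0.49,-0.32,0,0,0,0,-1],
    [0.56,-0.16,0,0,0,0,-1],
    [0.58,0.02,0,0,0,0,-1],
    [0.54,0.19,0,0,0,0,-1],
    [0.46,0.36,0,0,0,0,-1],
    [0.33,0.48,0,0,0,0,-1],
    [0.17,0.56,0,0,0,0,-1],
    [-0.02,0.58,0,0,0,0,-1],
  ],
)

```text
time_s: 14.12
eef_pos: [611.0, 115.5, 154.2]
ee_rot: [-0.0, 0.707, 0.707, -0.001]
force: [-10.1, -3.6, -2.9]
grip_width: 0.339
```

play_rows(
  deltas=[
    [-0.19,0.55,0,0,0,0,-1],
    [-0.36,0.46,0,0,0,0,-1],
    [-0.47,0.34,0,0,0,0,-1],
    [-0.56,0.16,0,0,0,0,-1],
    [-0.58,-0.01,0,0,0,0,-1],
    [-0.55,-0.18,0,0,0,0,-1],
    [-0.47,-0.35,0,0,0,0,-1],
    [-0.33,-0.48,0,0,0,0,-1],
  ],
)

```text
time_s: 14.78
eef_pos: [469.3, 134.5, 154.4]
ee_rot: [0.001, 0.707, 0.708, 0.0]
force: [15.1, -7.0, -10.6]
grip_width: 0.338
```

play_rows(
  deltas=[
    [-0.18,-0.55,0,0,0,0,-1],
    [0.01,-0.59,0,0,0,0,-1],
    [0.18,-0.55,0,0,0,0,-1],
    [0.35,-0.47,0,0,0,0,-1],
    [0.47,-0.34,0,0,0,0,-1],
    [0.55,-0.18,0,0,0,0,-1],
    [0.59,0.01,0,0,0,0,-1],
    [0.55,0.18,0,0,0,0,-1],
  ],
)

```text
time_s: 15.45
eef_pos: [571.5, 34.6, 154.2]
ee_rot: [-0.001, 0.708, 0.706, 0.0]
force: [-5.6, 9.2, -4.5]
grip_width: 0.337
```

play_rows(
  deltas=[
    [0.47,0.34,0,0,0,0,-1],
    [0.35,0.47,0,0,0,0,-1],
    [0.18,0.55,0,0,0,0,-1],
    [0.0,0.58,0,0,0,0,-1],
    [-0.17,0.56,0,0,0,0,-1],
    [-0.34,0.47,0,0,0,0,-1],
    [-0.47,0.35,0,0,0,0,-1],
    [-0.55,0.19,0,0,0,0,-1],
  ],
)

```text
time_s: 16.12
eef_pos: [549.2, 176.0, 154.2]
ee_rot: [0.0, 0.707, 0.707, -0.001]
force: [-1.3, -12.8, -5.3]
grip_width: 0.341
```

play_rows(
  deltas=[
    [-0.58,0.0,0,0,0,0,-1],
    [-0.56,-0.17,0,0,0,0,-1],
    [-0.47,-0.33,0,0,0,0,-1],
    [-0.36,-0.46,0,0,0,0,-1],
    [-0.19,-0.55,0,0,0,0,-1],
    [-0.01,-0.59,0,0,0,0,-1],
    [0.17,-0.55,0,0,0,0,-1],
    [0.32,-0.48,0,0,0,0,-1],
  ],
)

```text
time_s: 16.78
eef_pos: [482.3, 49.7, 154.4]
ee_rot: [-0.0, 0.707, 0.707, 0.001]
force: [13.6, 15.7, -12.4]
grip_width: 0.341
```

play_rows(
  deltas=[
    [0.47,-0.36,0,0,0,0,-1],
    [0.54,-0.19,0,0,0,0,-1],
    [0.59,-0.02,0,0,0,0,-1],
    [0.55,0.16,0,0,0,0,-1],
    [0.49,0.32,0,0,0,0,-1],
    [0.36,0.46,0,0,0,0,-1],
    [0.2,0.55,0,0,0,0,-1],
    [0.02,0.58,0,0,0,0,-1],
  ],
)

```text
time_s: 17.45
eef_pos: [611.8, 110.7, 154.2]
ee_rot: [-0.001, 0.707, 0.707, -0.001]
force: [-9.5, -2.1, -1.9]
grip_width: 0.337
```

```bash
python3 meas.py; python3 meas.py scene; cat log.txt | tail -2; python3 fitp.py
```

```text
{'t': 17.45, 'th': 0.8163, 'red': True, 'n': 3, 'ctr': [537.2, 103.8], 'p': [611.8, 110.7, 154.2], 'f': [-9.5, -2.1, -1.9], 'g': 0.337}
{'t': 17.5, 'th': 0.931, 'red': True, 'n': 2, 'ctr': [536.6, 103.3], 'p': [610.9, 115.0, 154.2], 'f': [-0.4, 5.8, -1.2], 'g': 0.338}
{"t": 17.45, "th": 0.8163, "red": true, "n": 3, "ctr": [537.2, 103.8], "p": [611.8, 110.7, 154.2], "f": [-9.5, -2.1, -1.9], "g": 0.337}
{"t": 17.5, "th": 0.931, "red": true, "n": 2, "ctr": [536.6, 103.3], "p": [610.9, 115.0, 154.2], "f": [-0.4, 5.8, -1.2], "g": 0.338}
a,s,th0 [ 1.503  1.399 -2.031] res [ 0.057  0.017 -0.021 -0.057 -0.045 -0.011  0.004  0.03   0.041 -0.001
 -0.012] now th 26.145 om 1.754 len 17.5517
0.29 ss 1.892
0.295 ss 1.946
0.3 ss 2.001
0.305 ss 2.055
0.31 ss 2.11
0.315 ss 2.165
0.32 ss 2.219
```

```bash
cat > plan.py <<'E'
from sim import *
H=json.load(open('st.json'))['hist']; t,th=unwrap(L); print(th.round(3)[-3:])
w=timeline(H,t[0],list(t)); idx=np.clip(np.round((t-t[0])/DT).astype(int),0,len(w))
f=lambda v:np.r_[run(w,v[0],v[1],v[3],v[2],lag=v[4])[0][idx]-th,(v[3]-.1)/.5,(v[4]-.04)/.4]
r=least_squares(f,[1.6,1.4,th[0],.1,.04],diff_step=2e-3,bounds=([.5,.2,-9,.02,.005],[4,2.2,9,.3,.2])); v=r.x
T,O=run(w,v[0],v[1],v[3],v[2],lag=v[4]); print(v.round(3),r.fun.round(3),'now',T[-1],O[-1],'max om',O.max())
t10=int((9.5-t[0])/DT); print('om 9.5..17.4',O[t10:int((17.45-t[0])/DT)].min(),O[t10:int((17.45-t[0])/DT)].max())
i0=len(w)
for d in (.2,.22):
  for n in range(18,34,2):
    ww=np.r_[w,[d*12]*50*n,[0]*1200]; T,O=run(ww,v[0],v[1],v[3],v[2],lag=v[4]); print(d,n,'end',T[-1].round(3),'short of',(PTR+10*np.pi-T[-1]).round(3),'om at stop',O[i0+50*n].round(3))
E
python3 plan.py
```

```text
[ 7.383 25.949 26.064]
[ 1.482  1.387 -2.03   0.106  0.034] [ 0.058  0.016 -0.022 -0.056 -0.045 -0.011  0.004  0.029  0.041 -0.002
 -0.012  0.011 -0.014] now 26.14617018624331 1.7782645476733325 max om 2.137288379424361
om 9.5..17.4 2.1126923019988046 2.137288379132975
0.2 18 end 28.126 short of 2.572 om at stop 0.98
0.2 20 end 28.284 short of 2.414 om at stop 0.965
0.2 22 end 28.44 short of 2.258 om at stop 0.953
0.2 24 end 28.596 short of 2.102 om at stop 0.944
0.2 26 end 28.751 short of 1.947 om at stop 0.938
0.2 28 end 28.905 short of 1.793 om at stop 0.933
0.2 30 end 29.059 short of 1.639 om at stop 0.929
0.2 32 end 29.213 short of 1.485 om at stop 0.926
0.22 18 end 28.387 short of 2.311 om at stop 1.178
0.22 20 end 28.579 short of 2.119 om at stop 1.167
0.22 22 end 28.77 short of 1.928 om at stop 1.159
0.22 24 end 28.961 short of 1.737 om at stop 1.153
0.22 26 end 29.151 short of 1.547 om at stop 1.148
0.22 28 end 29.341 short of 1.357 om at stop 1.145
0.22 30 end 29.531 short of 1.167 om at stop 1.142
0.22 32 end 29.72 short of 0.978 om at stop 1.14
```

```bash
cp st.json st3.json; python3 gen.py .22x38 .1 0x9
```

```text
[[-0.09,0.4,0,0,0,0,-1],[-0.18,0.37,0,0,0,0,-1],[-0.25,0.32,0,0,0,0,-1],[-0.32,0.26,0,0,0,0,-1],[-0.37,0.19,0,0,0,0,-1],[-0.4,0.1,0,0,0,0,-1],[-0.41,0.01,0,0,0,0,-1],[-0.4,-0.08,0,0,0,0,-1]]
[[-0.38,-0.17,0,0,0,0,-1],[-0.33,-0.24,0,0,0,0,-1],[-0.27,-0.31,0,0,0,0,-1],[-0.19,-0.36,0,0,0,0,-1],[-0.11,-0.4,0,0,0,0,-1],[-0.02,-0.41,0,0,0,0,-1],[0.06,-0.4,0,0,0,0,-1],[0.16,-0.39,0,0,0,0,-1]]
[[0.23,-0.33,0,0,0,0,-1],[0.3,-0.28,0,0,0,0,-1],[0.36,-0.21,0,0,0,0,-1],[0.39,-0.12,0,0,0,0,-1],[0.41,-0.04,0,0,0,0,-1],[0.4,0.06,0,0,0,0,-1],[0.39,0.14,0,0,0,0,-1],[0.34,0.22,0,0,0,0,-1]]
[[0.29,0.3,0,0,0,0,-1],[0.22,0.34,0,0,0,0,-1],[0.13,0.39,0,0,0,0,-1],[0.05,0.41,0,0,0,0,-1],[-0.04,0.41,0,0,0,0,-1],[-0.13,0.39,0,0,0,0,-1],[-0.21,0.35,0,0,0,0,-1],[-0.29,0.3,0,0,0,0,-1]]
[[-0.34,0.22,0,0,0,0,-1],[-0.38,0.15,0,0,0,0,-1],[-0.41,0.06,0,0,0,0,-1],[-0.41,-0.03,0,0,0,0,-1],[-0.39,-0.12,0,0,0,0,-1],[-0.36,-0.2,0,0,0,0,-1],[-0.14,-0.11,0,0,0,0,-1],[-0.0,-0.0,0,0,0,0,-1]]
[[-0.0,-0.0,0,0,0,0,-1],[-0.0,-0.0,0,0,0,0,-1],[-0.0,-0.0,0,0,0,0,-1],[-0.0,-0.0,0,0,0,0,-1],[-0.0,-0.0,0,0,0,0,-1],[-0.0,-0.0,0,0,0,0,-1],[-0.0,-0.0,0,0,0,0,-1],[-0.0,-0.0,0,0,0,0,-1]]
```

play_rows(
  deltas=[
    [-0.09,0.4,0,0,0,0,-1],
    [-0.18,0.37,0,0,0,0,-1],
    [-0.25,0.32,0,0,0,0,-1],
    [-0.32,0.26,0,0,0,0,-1],
    [-0.37,0.19,0,0,0,0,-1],
    [-0.4,0.1,0,0,0,0,-1],
    [-0.41,0.01,0,0,0,0,-1],
    [-0.4,-0.08,0,0,0,0,-1],
  ],
)

```text
time_s: 18.22
eef_pos: [513.5, 173.1, 154.2]
ee_rot: [0.001, 0.707, 0.707, -0.001]
force: [4.2, -12.1, -6.2]
grip_width: 0.337
```

play_rows(
  deltas=[
    [-0.38,-0.17,0,0,0,0,-1],
    [-0.33,-0.24,0,0,0,0,-1],
    [-0.27,-0.31,0,0,0,0,-1],
    [-0.19,-0.36,0,0,0,0,-1],
    [-0.11,-0.4,0,0,0,0,-1],
    [-0.02,-0.41,0,0,0,0,-1],
    [0.06,-0.4,0,0,0,0,-1],
    [0.16,-0.39,0,0,0,0,-1],
  ],
)

```text
time_s: 18.88
eef_pos: [470.8, 66.3, 154.3]
ee_rot: [0.0, 0.707, 0.707, 0.0]
force: [6.8, 4.2, -6.2]
grip_width: 0.338
```

play_rows(
  deltas=[
    [0.23,-0.33,0,0,0,0,-1],
    [0.3,-0.28,0,0,0,0,-1],
    [0.36,-0.21,0,0,0,0,-1],
    [0.39,-0.12,0,0,0,0,-1],
    [0.41,-0.04,0,0,0,0,-1],
    [0.4,0.06,0,0,0,0,-1],
    [0.39,0.14,0,0,0,0,-1],
    [0.34,0.22,0,0,0,0,-1],
  ],
)

```text
time_s: 19.55
eef_pos: [584.8, 43.7, 154.3]
ee_rot: [0.0, 0.707, 0.707, -0.0]
force: [-1.3, 0.1, -4.1]
grip_width: 0.339
```

play_rows(
  deltas=[
    [0.29,0.3,0,0,0,0,-1],
    [0.22,0.34,0,0,0,0,-1],
    [0.13,0.39,0,0,0,0,-1],
    [0.05,0.41,0,0,0,0,-1],
    [-0.04,0.41,0,0,0,0,-1],
    [-0.13,0.39,0,0,0,0,-1],
    [-0.21,0.35,0,0,0,0,-1],
    [-0.29,0.3,0,0,0,0,-1],
  ],
)

```text
time_s: 20.22
eef_pos: [584.1, 160.3, 154.2]
ee_rot: [0.0, 0.707, 0.707, -0.001]
force: [-4.5, -6.6, -2.0]
grip_width: 0.341
```

play_rows(
  deltas=[
    [-0.34,0.22,0,0,0,0,-1],
    [-0.38,0.15,0,0,0,0,-1],
    [-0.41,0.06,0,0,0,0,-1],
    [-0.41,-0.03,0,0,0,0,-1],
    [-0.39,-0.12,0,0,0,0,-1],
    [-0.36,-0.2,0,0,0,0,-1],
    [-0.14,-0.11,0,0,0,0,-1],
    [0,0,0,0,0,0,-1],
  ],
)

```text
time_s: 20.88
eef_pos: [486.8, 157.4, 154.3]
ee_rot: [0.001, 0.707, 0.707, -0.0]
force: [2.3, -4.0, -6.8]
grip_width: 0.34
```

play_rows(
  deltas=[
    [0,0,0,0,0,0,-1],
    [0,0,0,0,0,0,-1],
    [0,0,0,0,0,0,-1],
    [0,0,0,0,0,0,-1],
    [0,0,0,0,0,0,-1],
    [0,0,0,0,0,0,-1],
    [0,0,0,0,0,0,-1],
    [0,0,0,0,0,0,-1],
  ],
)

```text
time_s: 21.55
eef_pos: [488.3, 158.7, 154.2]
ee_rot: [0.0, 0.707, 0.707, 0.0]
force: [2.4, -3.1, -2.6]
grip_width: 0.341
```

```bash
python3 meas.py; python3 meas.py scene
python3 - <<'E'
from h import *
c=capture('scene'); i=c['pixels'][170:340,240:460,::-1]; cv2.imwrite('pics/s2.png',cv2.resize(i,None,fx=3,fy=3))
E
```

```text
{'t': 21.55, 'th': -0.3921, 'red': True, 'n': 3, 'ctr': [539.5, 106.0], 'p': [488.3, 158.7, 154.2], 'f': [2.4, -3.1, -2.6], 'g': 0.341}
{'t': 21.6, 'th': -0.4191, 'red': True, 'n': 3, 'ctr': [537.1, 103.0], 'p': [488.3, 158.7, 154.2], 'f': [2.5, -3.2, -2.2], 'g': 0.339}
```

View pics/s2.png

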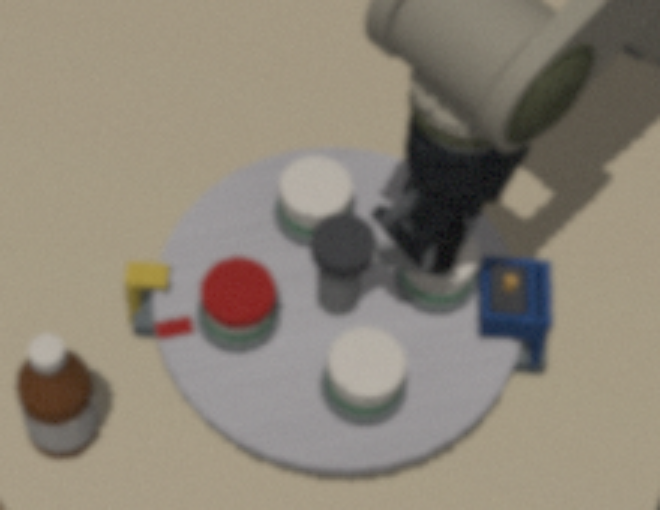

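The crop shows the red stripe at (173,326) already past the yellow pointer at (147,280). It overshot by about 0.3 rad, so I will go on one more turn anticlockwise rather than reverse. First I refit the model.

```bash
cat > plan2.py <<'E'
import sim; from sim import *
H=json.load(open('st.json'))['hist']; t,th=unwrap(L)
# rate-based branch after t>20 fixed by hand
k=t>20; th[k]=[x['th']+10*np.pi for x in L if x['t']>20]
w=timeline(H,t[0],list(t)); idx=np.clip(np.round((t-t[0])/DT).astype(int),0,len(w)-1)
W=np.ones(len(t)); W[:4]=.3
f=lambda v:np.r_[(run(w,v[0],v[1],v[3],v[2],lag=v[4])[0][idx]-th)*W,(v[4]-.04)/.4]
for b0 in (.1,.4):
    r=least_squares(f,[1.6,1.2,th[0],b0,.04],diff_step=2e-3,bounds=([.3,.1,-9,.0,.005],[5,2.2,9,1,.2])); v=r.x
    T,O=run(w,v[0],v[1],v[3],v[2],lag=v[4]); print(v.round(3),r.fun.round(3),'now',T[-1],O[-1],'max',O.max())
    q=O[int((9.5-t[0])/DT):int((17.45-t[0])/DT)]; print(q.min(),q.max(), 'time above 1.9:',(O>1.9).sum()*DT)
E
python3 plan2.py
```

```text
[ 0.984  1.135 -1.997  0.22   0.038] [ 0.027  0.013 -0.003 -0.009 -0.018 -0.007  0.004 -0.006  0.022  0.002
 -0.007 -0.013  0.014 -0.004] now 31.010741749813782 0.0 max 2.143187767179323
2.0938374650565494 2.14318775322065 time above 1.9: 10.556666666666667
[ 0.984  1.135 -1.997  0.22   0.038] [ 0.027  0.013 -0.003 -0.009 -0.018 -0.007  0.004 -0.006  0.022  0.002
 -0.007 -0.013  0.014 -0.004] now 31.010741827245393 0.0 max 2.143187717851312
2.0938374970229288 2.143187703892772 time above 1.9: 10.556666666666667
```

```bash
cat > nud.py <<'E'
# from rest: angle gained for given row list
import sys; from sim import *
def gain(d): 
    w=np.repeat(np.array(d)*12,50); w=np.r_[w,np.zeros(1500)]; T,O=run(w,.984,1.135,.22,0,lag=.038); return T[-1],O.max()
if __name__=='__main__':
    for n in range(56,76,2): print(n,gain([.06,.12,.18]+[.2]*n+[.1]))
    for n in range(1,8): print('nudge',n,gain([.1]+[.2]*n+[.1]))
E
python3 nud.py
```

```text
56 (np.float64(4.383724367841918), np.float64(1.0332625801695827))
58 (np.float64(4.556303336777342), np.float64(1.0339200896863898))
60 (np.float64(4.728925010202599), np.float64(1.0344582620088028))
62 (np.float64(4.901581628360435), np.float64(1.0348987566955075))
64 (np.float64(5.074266848823506), np.float64(1.035259302121079))
66 (np.float64(5.24697548030748), np.float64(1.0355544089812148))
68 (np.float64(5.419703273739896), np.float64(1.035795954297624))
70 (np.float64(5.592446751249986), np.float64(1.0359936594267158))
72 (np.float64(5.765203066196284), np.float64(1.0361554813102893))
74 (np.float64(5.937969888599431), np.float64(1.0362879327146768))
nudge 1 (np.float64(0.01478919131447338), np.float64(0.09024327005244652))
nudge 2 (np.float64(0.04210176257800495), np.float64(0.17456165418565356))
nudge 3 (np.float64(0.07871556839232864), np.float64(0.252699107117533))
nudge 4 (np.float64(0.12268415941355569), np.float64(0.32467787008041565))
nudge 5 (np.float64(0.17260484516970762), np.float64(0.39056215720212173))
nudge 6 (np.float64(0.22742173869137522), np.float64(0.4506766256121946))
nudge 7 (np.float64(0.2863187963882582), np.float64(0.5054185181607393))
```

```bash
cp st.json st4.json; python3 gen.py .06 .12 .18 .2x68 .1
```

```text
[[-0.09,-0.08,0,0,0,0,-1],[-0.15,-0.17,0,0,0,0,-1],[-0.18,-0.28,0,0,0,0,-1],[-0.14,-0.35,0,0,0,0,-1],[-0.07,-0.36,0,0,0,0,-1],[0.0,-0.38,0,0,0,0,-1],[0.08,-0.36,0,0,0,0,-1],[0.15,-0.34,0,0,0,0,-1]]
[[0.22,-0.31,0,0,0,0,-1],[0.27,-0.26,0,0,0,0,-1],[0.31,-0.19,0,0,0,0,-1],[0.35,-0.14,0,0,0,0,-1],[0.37,-0.05,0,0,0,0,-1],[0.37,0.01,0,0,0,0,-1],[0.37,0.09,0,0,0,0,-1],[0.34,0.16,0,0,0,0,-1]]
[[0.29,0.22,0,0,0,0,-1],[0.25,0.28,0,0,0,0,-1],[0.19,0.32,0,0,0,0,-1],[0.12,0.36,0,0,0,0,-1],[0.05,0.37,0,0,0,0,-1],[-0.02,0.37,0,0,0,0,-1],[-0.1,0.36,0,0,0,0,-1],[-0.17,0.33,0,0,0,0,-1]]
[[-0.24,0.29,0,0,0,0,-1],[-0.28,0.25,0,0,0,0,-1],[-0.33,0.17,0,0,0,0,-1],[-0.35,0.11,0,0,0,0,-1],[-0.38,0.04,0,0,0,0,-1],[-0.37,-0.03,0,0,0,0,-1],[-0.35,-0.11,0,0,0,0,-1],[-0.33,-0.18,0,0,0,0,-1]]
[[-0.29,-0.24,0,0,0,0,-1],[-0.23,-0.3,0,0,0,0,-1],[-0.17,-0.33,0,0,0,0,-1],[-0.1,-0.36,0,0,0,0,-1],[-0.03,-0.37,0,0,0,0,-1],[0.05,-0.37,0,0,0,0,-1],[0.12,-0.35,0,0,0,0,-1],[0.19,-0.33,0,0,0,0,-1]]
[[0.25,-0.28,0,0,0,0,-1],[0.3,-0.22,0,0,0,0,-1],[0.33,-0.16,0,0,0,0,-1],[0.37,-0.09,0,0,0,0,-1],[0.37,-0.01,0,0,0,0,-1],[0.37,0.05,0,0,0,0,-1],[0.35,0.13,0,0,0,0,-1],[0.32,0.2,0,0,0,0,-1]]
[[0.27,0.26,0,0,0,0,-1],[0.21,0.3,0,0,0,0,-1],[0.15,0.35,0,0,0,0,-1],[0.08,0.36,0,0,0,0,-1],[0.01,0.37,0,0,0,0,-1],[-0.07,0.37,0,0,0,0,-1],[-0.14,0.35,0,0,0,0,-1],[-0.21,0.31,0,0,0,0,-1]]
[[-0.27,0.26,0,0,0,0,-1],[-0.31,0.21,0,0,0,0,-1],[-0.34,0.14,0,0,0,0,-1],[-0.37,0.07,0,0,0,0,-1],[-0.37,-0.01,0,0,0,0,-1],[-0.37,-0.08,0,0,0,0,-1],[-0.34,-0.15,0,0,0,0,-1],[-0.3,-0.22,0,0,0,0,-1]]
[[-0.26,-0.27,0,0,0,0,-1],[-0.2,-0.32,0,0,0,0,-1],[-0.13,-0.35,0,0,0,0,-1],[-0.05,-0.37,0,0,0,0,-1],[0.01,-0.37,0,0,0,0,-1],[0.09,-0.36,0,0,0,0,-1],[0.16,-0.34,0,0,0,0,-1],[0.11,-0.15,0,0,0,0,-1]]
```

play_rows(
  deltas=[
    [-0.09,-0.08,0,0,0,0,-1],
    [-0.15,-0.17,0,0,0,0,-1],
    [-0.18,-0.28,0,0,0,0,-1],
    [-0.14,-0.35,0,0,0,0,-1],
    [-0.07,-0.36,0,0,0,0,-1],
    [0,-0.38,0,0,0,0,-1],
    [0.08,-0.36,0,0,0,0,-1],
    [0.15,-0.34,0,0,0,0,-1],
  ],
)

```text
time_s: 22.37
eef_pos: [471.2, 65.5, 154.2]
ee_rot: [-0.001, 0.707, 0.707, 0.0]
force: [4.5, 3.4, -2.6]
grip_width: 0.338
```

play_rows(
  deltas=[
    [0.22,-0.31,0,0,0,0,-1],
    [0.27,-0.26,0,0,0,0,-1],
    [0.31,-0.19,0,0,0,0,-1],
    [0.35,-0.14,0,0,0,0,-1],
    [0.37,-0.05,0,0,0,0,-1],
    [0.37,0.01,0,0,0,0,-1],
    [0.37,0.09,0,0,0,0,-1],
    [0.34,0.16,0,0,0,0,-1],
  ],
)

```text
time_s: 23.03
eef_pos: [576.6, 37.7, 154.1]
ee_rot: [-0.001, 0.707, 0.707, -0.0]
force: [-3.1, 2.6, 0.9]
grip_width: 0.338
```

play_rows(
  deltas=[
    [0.29,0.22,0,0,0,0,-1],
    [0.25,0.28,0,0,0,0,-1],
    [0.19,0.32,0,0,0,0,-1],
    [0.12,0.36,0,0,0,0,-1],
    [0.05,0.37,0,0,0,0,-1],
    [-0.02,0.37,0,0,0,0,-1],
    [-0.1,0.36,0,0,0,0,-1],
    [-0.17,0.33,0,0,0,0,-1],
  ],
)

```text
time_s: 23.7
eef_pos: [599.5, 143.6, 154.0]
ee_rot: [-0.0, 0.707, 0.707, -0.001]
force: [-7.5, -6.4, 3.4]
grip_width: 0.338
```

play_rows(
  deltas=[
    [-0.24,0.29,0,0,0,0,-1],
    [-0.28,0.25,0,0,0,0,-1],
    [-0.33,0.17,0,0,0,0,-1],
    [-0.35,0.11,0,0,0,0,-1],
    [-0.38,0.04,0,0,0,0,-1],
    [-0.37,-0.03,0,0,0,0,-1],
    [-0.35,-0.11,0,0,0,0,-1],
    [-0.33,-0.18,0,0,0,0,-1],
  ],
)

```text
time_s: 24.37
eef_pos: [494.9, 164.0, 154.2]
ee_rot: [0.001, 0.707, 0.707, 0.0]
force: [7.0, -10.1, -3.5]
grip_width: 0.338
```

play_rows(
  deltas=[
    [-0.29,-0.24,0,0,0,0,-1],
    [-0.23,-0.3,0,0,0,0,-1],
    [-0.17,-0.33,0,0,0,0,-1],
    [-0.1,-0.36,0,0,0,0,-1],
    [-0.03,-0.37,0,0,0,0,-1],
    [0.05,-0.37,0,0,0,0,-1],
    [0.12,-0.35,0,0,0,0,-1],
    [0.19,-0.33,0,0,0,0,-1],
  ],
)

```text
time_s: 25.03
eef_pos: [475.9, 58.2, 154.1]
ee_rot: [-0.0, 0.707, 0.707, -0.0]
force: [-0.0, 1.0, 1.5]
grip_width: 0.34
```

play_rows(
  deltas=[
    [0.25,-0.28,0,0,0,0,-1],
    [0.3,-0.22,0,0,0,0,-1],
    [0.33,-0.16,0,0,0,0,-1],
    [0.37,-0.09,0,0,0,0,-1],
    [0.37,-0.01,0,0,0,0,-1],
    [0.37,0.05,0,0,0,0,-1],
    [0.35,0.13,0,0,0,0,-1],
    [0.32,0.2,0,0,0,0,-1],
  ],
)

```text
time_s: 25.7
eef_pos: [584.3, 43.2, 154.2]
ee_rot: [0.0, 0.707, 0.707, 0.0]
force: [-1.5, 1.5, 0.9]
grip_width: 0.337
```

play_rows(
  deltas=[
    [0.27,0.26,0,0,0,0,-1],
    [0.21,0.3,0,0,0,0,-1],
    [0.15,0.35,0,0,0,0,-1],
    [0.08,0.36,0,0,0,0,-1],
    [0.01,0.37,0,0,0,0,-1],
    [-0.07,0.37,0,0,0,0,-1],
    [-0.14,0.35,0,0,0,0,-1],
    [-0.21,0.31,0,0,0,0,-1],
  ],
)

```text
time_s: 26.37
eef_pos: [594.2, 150.7, 154.0]
ee_rot: [-0.0, 0.707, 0.707, -0.001]
force: [-8.5, -7.6, 3.4]
grip_width: 0.337
```

```bash
python3 meas.py
```

```text
{'t': 26.3667, 'th': 3.0557, 'red': True, 'n': 2, 'ctr': [537.6, 104.2], 'p': [594.2, 150.7, 154.0], 'f': [-8.5, -7.6, 3.4], 'g': 0.337}
```

play_rows(
  deltas=[
    [-0.27,0.26,0,0,0,0,-1],
    [-0.31,0.21,0,0,0,0,-1],
    [-0.34,0.14,0,0,0,0,-1],
    [-0.37,0.07,0,0,0,0,-1],
    [-0.37,-0.01,0,0,0,0,-1],
    [-0.37,-0.08,0,0,0,0,-1],
    [-0.34,-0.15,0,0,0,0,-1],
    [-0.3,-0.22,0,0,0,0,-1],
  ],
)

```text
time_s: 27.08
eef_pos: [488.2, 158.7, 154.2]
ee_rot: [0.001, 0.707, 0.707, 0.001]
force: [5.9, -7.1, -3.2]
grip_width: 0.338
```

```bash
python3 meas.py
```

```text
{'t': 27.0833, 'th': -2.5993, 'red': True, 'n': 2, 'ctr': [538.0, 104.3], 'p': [488.2, 158.7, 154.2], 'f': [5.9, -7.1, -3.2], 'g': 0.338}
```

play_rows(
  deltas=[
    [-0.26,-0.27,0,0,0,0,-1],
    [-0.2,-0.32,0,0,0,0,-1],
    [-0.13,-0.35,0,0,0,0,-1],
    [-0.05,-0.37,0,0,0,0,-1],
    [0.01,-0.37,0,0,0,0,-1],
    [0.09,-0.36,0,0,0,0,-1],
    [0.16,-0.34,0,0,0,0,-1],
    [0.11,-0.15,0,0,0,0,-1],
  ],
)

```text
time_s: 27.8
eef_pos: [477.3, 56.5, 154.1]
ee_rot: [-0.0, 0.707, 0.707, -0.001]
force: [-5.9, -3.8, 4.6]
grip_width: 0.337
```

play_rows(
  deltas=[
    [0,0,0,0,0,0,-1],
    [0,0,0,0,0,0,-1],
    [0,0,0,0,0,0,-1],
    [0,0,0,0,0,0,-1],
    [0,0,0,0,0,0,-1],
    [0,0,0,0,0,0,-1],
  ],
)

```text
time_s: 28.3
eef_pos: [476.7, 57.5, 154.1]
ee_rot: [-0.0, 0.707, 0.707, -0.001]
force: [-7.4, -5.2, 5.5]
grip_width: 0.338
```

```bash
python3 meas.py; python3 meas.py scene; python3 gen.py 0x6 .1 .2x6 .1 >/dev/null; cp st.json st5.json
python3 - <<'E'
from sim import *
print()
E
```

```text
{'t': 28.3, 'th': -1.8277, 'red': True, 'n': 3, 'ctr': [537.6, 102.9], 'p': [476.7, 57.5, 154.1], 'f': [-7.4, -5.2, 5.5], 'g': 0.338}
{'t': 28.35, 'th': -1.8205, 'red': True, 'n': 4, 'ctr': [536.7, 102.4], 'p': [476.7, 57.5, 154.1], 'f': [-7.2, -6.3, 5.6], 'g': 0.337}
```

```bash
cp st4.json st.json; python3 gen.py .06 .12 .18 .2x68 .1 0x6 >/dev/null
python3 - <<'E'
from sim import *
for n in (10,12,14,16,18,20):
    d=[.1]+[.2]*n+[.1]; w=np.r_[np.repeat(np.array(d)*12,50),np.zeros(1500)]
    print(n,[run(w,.984,s,.22,0,lag=.038)[0][-1].round(3) for s in (1,1.135,1.3,1.4)])
E
python3 gen.py .1 .2x14 .1
```

```text
10 [np.float64(0.563), np.float64(0.482), np.float64(0.393), np.float64(0.344)]
12 [np.float64(0.723), np.float64(0.623), np.float64(0.513), np.float64(0.451)]
14 [np.float64(0.89), np.float64(0.772), np.float64(0.639), np.float64(0.564)]
16 [np.float64(1.062), np.float64(0.925), np.float64(0.77), np.float64(0.682)]
18 [np.float64(1.238), np.float64(1.082), np.float64(0.905), np.float64(0.803)]
20 [np.float64(1.417), np.float64(1.242), np.float64(1.042), np.float64(0.928)]
[[0.12,-0.15,0,0,0,0,-1],[0.28,-0.24,0,0,0,0,-1],[0.32,-0.19,0,0,0,0,-1],[0.35,-0.12,0,0,0,0,-1],[0.37,-0.05,0,0,0,0,-1],[0.38,0.03,0,0,0,0,-1],[0.36,0.1,0,0,0,0,-1],[0.33,0.17,0,0,0,0,-1]]
[[0.29,0.24,0,0,0,0,-1],[0.24,0.28,0,0,0,0,-1],[0.18,0.33,0,0,0,0,-1],[0.11,0.36,0,0,0,0,-1],[0.03,0.37,0,0,0,0,-1],[-0.04,0.37,0,0,0,0,-1],[-0.11,0.36,0,0,0,0,-1],[-0.08,0.17,0,0,0,0,-1]]
```

play_rows(
  deltas=[
    [0.12,-0.15,0,0,0,0,-1],
    [0.28,-0.24,0,0,0,0,-1],
    [0.32,-0.19,0,0,0,0,-1],
    [0.35,-0.12,0,0,0,0,-1],
    [0.37,-0.05,0,0,0,0,-1],
    [0.38,0.03,0,0,0,0,-1],
    [0.36,0.1,0,0,0,0,-1],
    [0.33,0.17,0,0,0,0,-1],
  ],
)

```text
time_s: 29.07
eef_pos: [579.2, 39.5, 154.2]
ee_rot: [0.001, 0.707, 0.707, 0.0]
force: [-1.7, -0.3, -0.5]
grip_width: 0.337
```

play_rows(
  deltas=[
    [0.29,0.24,0,0,0,0,-1],
    [0.24,0.28,0,0,0,0,-1],
    [0.18,0.33,0,0,0,0,-1],
    [0.11,0.36,0,0,0,0,-1],
    [0.03,0.37,0,0,0,0,-1],
    [-0.04,0.37,0,0,0,0,-1],
    [-0.11,0.36,0,0,0,0,-1],
    [-0.08,0.17,0,0,0,0,-1],
  ],
)

```text
time_s: 29.73
eef_pos: [601.4, 140.7, 154.0]
ee_rot: [-0.0, 0.707, 0.708, -0.001]
force: [-7.4, -5.5, 3.1]
grip_width: 0.341
```

play_rows(
  deltas=[
    [0,0,0,0,0,0,-1],
    [0,0,0,0,0,0,-1],
    [0,0,0,0,0,0,-1],
    [0,0,0,0,0,0,-1],
    [0,0,0,0,0,0,-1],
    [0,0,0,0,0,0,-1],
  ],
)

```text
time_s: 30.23
eef_pos: [602.2, 139.0, 154.1]
ee_rot: [-0.0, 0.707, 0.707, -0.0]
force: [-3.5, -2.3, 2.9]
grip_width: 0.335
```

```bash
python3 gen.py 0x6 >/dev/null; cp st.json st6.json; python3 meas.py; python3 meas.py scene; python3 meas.py side; for n in 2 3 4 5 6; do cp st6.json st.json; echo $n; python3 gen.py .1 .2x$n .1; done; cp st6.json st.json
```

```text
{'t': 30.2333, 'th': -1.098, 'red': True, 'n': 3, 'ctr': [537.9, 104.1], 'p': [602.2, 139.0, 154.1], 'f': [-3.5, -2.3, 2.9], 'g': 0.335}
{'t': 30.2833, 'th': -1.0932, 'red': True, 'n': 3, 'ctr': [538.0, 103.4], 'p': [602.3, 139.0, 154.1], 'f': [-5.2, -2.3, 3.2], 'g': 0.337}
{'t': 30.3333, 'th': -1.0916, 'red': True, 'n': 4, 'ctr': [537.2, 107.2], 'p': [602.3, 139.0, 154.1], 'f': [-4.8, -2.4, 3.0], 'g': 0.34}
2
[[-0.1,0.15,0,0,0,0,-1],[-0.24,0.29,0,0,0,0,-1],[-0.29,0.23,0,0,0,0,-1],[-0.17,0.09,0,0,0,0,-1]]
3
[[-0.1,0.15,0,0,0,0,-1],[-0.24,0.29,0,0,0,0,-1],[-0.29,0.23,0,0,0,0,-1],[-0.34,0.17,0,0,0,0,-1],[-0.17,0.06,0,0,0,0,-1]]
4
[[-0.1,0.15,0,0,0,0,-1],[-0.24,0.29,0,0,0,0,-1],[-0.29,0.23,0,0,0,0,-1],[-0.34,0.17,0,0,0,0,-1],[-0.36,0.1,0,0,0,0,-1],[-0.18,0.02,0,0,0,0,-1]]
5
[[-0.1,0.15,0,0,0,0,-1],[-0.24,0.29,0,0,0,0,-1],[-0.29,0.23,0,0,0,0,-1],[-0.34,0.17,0,0,0,0,-1],[-0.36,0.1,0,0,0,0,-1],[-0.37,0.02,0,0,0,0,-1],[-0.19,-0.01,0,0,0,0,-1]]
6
[[-0.1,0.15,0,0,0,0,-1],[-0.24,0.29,0,0,0,0,-1],[-0.29,0.23,0,0,0,0,-1],[-0.34,0.17,0,0,0,0,-1],[-0.36,0.1,0,0,0,0,-1],[-0.37,0.02,0,0,0,0,-1],[-0.37,-0.05,0,0,0,0,-1],[-0.18,-0.05,0,0,0,0,-1]]
```

play_rows(
  deltas=[
    [-0.1,0.15,0,0,0,0,-1],
    [-0.24,0.29,0,0,0,0,-1],
    [-0.29,0.23,0,0,0,0,-1],
    [-0.34,0.17,0,0,0,0,-1],
    [-0.36,0.1,0,0,0,0,-1],
    [-0.37,0.02,0,0,0,0,-1],
    [-0.37,-0.05,0,0,0,0,-1],
    [-0.18,-0.05,0,0,0,0,-1],
  ],
)

```text
time_s: 31.05
eef_pos: [511.8, 172.5, 154.1]
ee_rot: [0.002, 0.707, 0.707, -0.0]
force: [3.6, -11.4, -3.4]
grip_width: 0.335
```

play_rows(
  deltas=[
    [0,0,0,0,0,0,-1],
    [0,0,0,0,0,0,-1],
    [0,0,0,0,0,0,-1],
    [0,0,0,0,0,0,-1],
  ],
)

```text
time_s: 31.38
eef_pos: [513.0, 172.9, 154.1]
ee_rot: [0.001, 0.707, 0.707, 0.0]
force: [2.8, -8.2, -0.9]
grip_width: 0.335
```

```bash
python3 gen.py .1 .2x6 .1 0x4 >/dev/null; cp st.json st7.json; python3 meas.py; python3 meas.py scene; python3 meas.py side; for n in 2 3 4 5 6; do cp st7.json st.json; echo $n; python3 gen.py .1 .2x$n .1; done; cp st7.json st.json
python3 - <<'E'
from h import *
c=capture('scene'); b=fix(capture('side')); fix(c)
i=c['pixels'][200:330,260:380,::-1]; j=b['pixels'][190:320,250:370,::-1]; cv2.imwrite('pics/s3.png',cv2.resize(np.hstack([i,j]),None,fx=3,fy=3,interpolation=cv2.INTER_CUBIC))
# red stripe (z 54) and pointer top (z 68) directions about each camera's axis
for n,c in(('scene',c),('side',b)):
    P=cloud(c);z=P[...,2];hsv=cv2.cvtColor(c['pixels'],cv2.COLOR_RGB2HSV).astype(int);H,S,V=[hsv[...,k] for k in range(3)]
    A=np.array([537.6,103.2]) if n=='scene' else np.array([537.2,107.2])
    r=np.hypot(P[...,0]-A[0],P[...,1]-A[1])
    for nm,m,zz in(('stripe',((H<8)|(H>172))&(S>120)&(abs(z-54)<6)&(r>118)&(r<170),54),('ptr',(H>18)&(H<36)&(S>120)&(abs(z-68)<5)&(r<190)&(r>130),68)):
        uv=np.argwhere(m)
        if len(uv): w=ray(c,uv[:,1].mean(),uv[:,0].mean(),zz)[:2]-A; print(n,nm,len(uv),w.round(1),np.hypot(*w).round(1),np.arctan2(w[1],w[0]).round(3))
E
```

```text
{'t': 31.3833, 'th': -0.8848, 'red': True, 'n': 2, 'ctr': [537.8, 104.4], 'p': [513.0, 172.9, 154.1], 'f': [2.8, -8.2, -0.9], 'g': 0.335}
{'t': 31.4333, 'th': -0.8818, 'red': True, 'n': 4, 'ctr': [536.5, 102.8], 'p': [513.0, 172.9, 154.1], 'f': [2.8, -8.2, -1.1], 'g': 0.336}
{'t': 31.4833, 'th': 0.6853, 'red': False, 'n': 3, 'ctr': [536.7, 107.2], 'p': [513.0, 172.9, 154.1], 'f': [3.4, -8.1, -0.3], 'g': 0.337}
2
[[-0.17,-0.07,0,0,0,0,-1],[-0.32,-0.19,0,0,0,0,-1],[-0.28,-0.25,0,0,0,0,-1],[-0.12,-0.14,0,0,0,0,-1]]
3
[[-0.17,-0.07,0,0,0,0,-1],[-0.32,-0.19,0,0,0,0,-1],[-0.28,-0.25,0,0,0,0,-1],[-0.22,-0.3,0,0,0,0,-1],[-0.09,-0.16,0,0,0,0,-1]]
4
[[-0.17,-0.07,0,0,0,0,-1],[-0.32,-0.19,0,0,0,0,-1],[-0.28,-0.25,0,0,0,0,-1],[-0.22,-0.3,0,0,0,0,-1],[-0.16,-0.34,0,0,0,0,-1],[-0.05,-0.18,0,0,0,0,-1]]
5
[[-0.17,-0.07,0,0,0,0,-1],[-0.32,-0.19,0,0,0,0,-1],[-0.28,-0.25,0,0,0,0,-1],[-0.22,-0.3,0,0,0,0,-1],[-0.16,-0.34,0,0,0,0,-1],[-0.09,-0.36,0,0,0,0,-1],[-0.02,-0.19,0,0,0,0,-1]]
6
[[-0.17,-0.07,0,0,0,0,-1],[-0.32,-0.19,0,0,0,0,-1],[-0.28,-0.25,0,0,0,0,-1],[-0.22,-0.3,0,0,0,0,-1],[-0.16,-0.34,0,0,0,0,-1],[-0.09,-0.36,0,0,0,0,-1],[-0.01,-0.37,0,0,0,0,-1],[0.02,-0.19,0,0,0,0,-1]]
scene stripe 34 [  86.7 -108.8] 139.1 -0.898
scene ptr 96 [ 119.9 -106. ] 160.0 -0.724
```

View pics/s3.png

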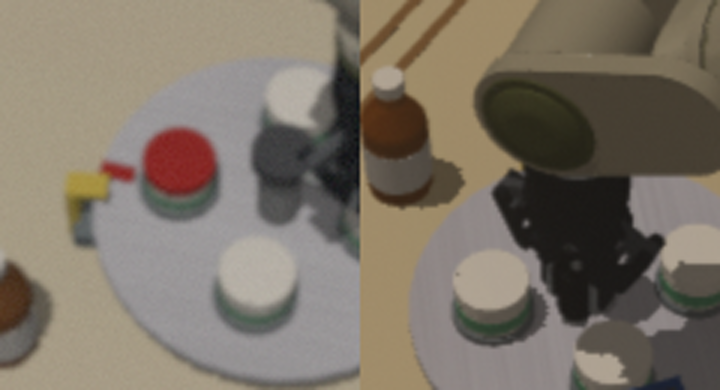

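The left half shows the stripe at (118,172), just short of the pointer at (88,185), with 0.16 rad to go. The arm hides the pointer in the side half.

play_rows(
  deltas=[
    [-0.17,-0.07,0,0,0,0,-1],
    [-0.32,-0.19,0,0,0,0,-1],
    [-0.28,-0.25,0,0,0,0,-1],
    [-0.22,-0.3,0,0,0,0,-1],
    [-0.16,-0.34,0,0,0,0,-1],
    [-0.09,-0.36,0,0,0,0,-1],
    [-0.02,-0.19,0,0,0,0,-1],
    [0,0,0,0,0,0,-1],
  ],
)

```text
time_s: 32.3
eef_pos: [462.2, 104.9, 154.2]
ee_rot: [0.0, 0.707, 0.707, 0.0]
force: [-1.0, -0.9, 0.9]
grip_width: 0.343
```

play_rows(
  deltas=[
    [0,0,0,0,0,0,-1],
    [0,0,0,0,0,0,-1],
    [0,0,0,0,0,0,-1],
    [0,0,0,0,0,0,-1],
  ],
)

```text
time_s: 32.63
eef_pos: [462.3, 105.6, 154.1]
ee_rot: [-0.0, 0.707, 0.707, -0.0]
force: [-4.3, 1.1, 4.1]
grip_width: 0.337
```

```bash
python3 gen.py .1 .2x5 .1 0x5 >/dev/null; cp st.json st8.json; python3 meas.py; python3 meas.py scene; python3 meas.py side; for n in 1 2 3 ; do cp st8.json st.json; echo $n; python3 gen.py .1 .2x$n .1; done; cp st8.json st.json
```

```text
{'t': 32.6333, 'th': -0.7234, 'red': True, 'n': 3, 'ctr': [538.0, 103.9], 'p': [462.3, 105.6, 154.1], 'f': [-4.3, 1.1, 4.1], 'g': 0.337}
{'t': 32.6833, 'th': -0.7271, 'red': True, 'n': 4, 'ctr': [537.1, 102.9], 'p': [462.3, 105.5, 154.1], 'f': [-4.4, -0.7, 3.9], 'g': 0.34}
{'t': 32.7333, 'th': -0.7283, 'red': True, 'n': 3, 'ctr': [537.3, 107.2], 'p': [462.3, 105.4, 154.1], 'f': [-4.8, 0.7, 4.9], 'g': 0.339}
1
[[0.01,-0.18,0,0,0,0,-1],[0.06,-0.37,0,0,0,0,-1],[0.05,-0.18,0,0,0,0,-1]]
2
[[0.01,-0.18,0,0,0,0,-1],[0.06,-0.37,0,0,0,0,-1],[0.13,-0.35,0,0,0,0,-1],[0.09,-0.16,0,0,0,0,-1]]
3
[[0.01,-0.18,0,0,0,0,-1],[0.06,-0.37,0,0,0,0,-1],[0.13,-0.35,0,0,0,0,-1],[0.2,-0.32,0,0,0,0,-1],[0.12,-0.14,0,0,0,0,-1]]
```

play_rows(
  deltas=[
    [0,0,0,0,0,0,0.1],
    [0,0,0,0,0,0,0.1],
    [0,0,0,0,0,0,0.1],
    [0,0,0,0,0,0,0.1],
    [0,0,0.3,0,0,0,0.1],
    [0,0,0.6,0,0,0,0.1],
    [0,0,0.8,0,0,0,0.1],
    [0,0,0.8,0,0,0,0.1],
  ],
)

```text
time_s: 33.45
eef_pos: [462.3, 104.9, 255.1]
ee_rot: [-0.0, 0.707, 0.707, -0.0]
force: [0.9, 0.7, 0.4]
grip_width: 0.553
```

play_rows(
  deltas=[
    [0,0,0.8,0,0,0,0.1],
    [0.3,0,0.6,0,0,0,0.1],
    [0.3,0,0.5,0,0,0,0.1],
    [0,0,0,0,0,0,0.1],
    [0,0,0,0,0,0,0.1],
    [0,0,0,0,0,0,0.1],
  ],
)

```text
time_s: 33.95
eef_pos: [486.1, 105.0, 328.9]
ee_rot: [-0.001, 0.707, 0.707, -0.001]
force: [0.7, 0.2, 0.0]
grip_width: 0.555
```

```bash
python3 meas.py; python3 meas.py scene
python3 - <<'E'
from h import *
s,o,c=red(); save(c,'w9'); print(s['eef_pos'],s['force'],s['dq'].round(4),o)
A=np.array([537.9,103.9]);P=cloud(c);z=P[...,2];hsv=cv2.cvtColor(c['pixels'],cv2.COLOR_RGB2HSV).astype(int);H,S,V=[hsv[...,k] for k in range(3)]
r=np.hypot(P[...,0]-A[0],P[...,1]-A[1])
for nm,m in(('stripe',((H<8)|(H>172))&(S>120)&(abs(z-54)<4)&(r>118)&(r<170)),('ptr',(H>18)&(H<36)&(S>120)&(abs(z-68)<4)&(r<190)&(r>130))):
    if m.sum(): w=P[m][:,:2].mean(0)-A; print(nm,m.sum(),w.round(1),np.hypot(*w).round(1),np.arctan2(w[1],w[0]).round(3))
E
```

```text
{'t': 33.95, 'th': -0.7239, 'red': True, 'n': 4, 'ctr': [537.9, 103.6], 'p': [486.1, 105.0, 328.9], 'f': [0.7, 0.2, 0.0], 'g': 0.555}
{'t': 34.0, 'th': -0.7215, 'red': True, 'n': 4, 'ctr': [537.2, 102.9], 'p': [486.0, 105.0, 328.8], 'f': [-0.1, -0.4, -0.2], 'g': 0.549}
[486.00679977 105.00312057 328.97366846] [ 0.53064136 -0.49412424 -0.49962427] [-0.0008 -0.0014 -0.007   0.0016  0.005  -0.0011] [(False, 31.0, 83.5, 0.824), (False, 30.9, 82.9, 2.433), (True, 31.0, 86.6, -0.742), (False, 31.1, 86.3, -2.274)]
stripe 75 [106.9 -94.1] 142.5 -0.722
ptr 598 [ 119.3 -105.4] 159.2 -0.724
```

View pics/w9.png

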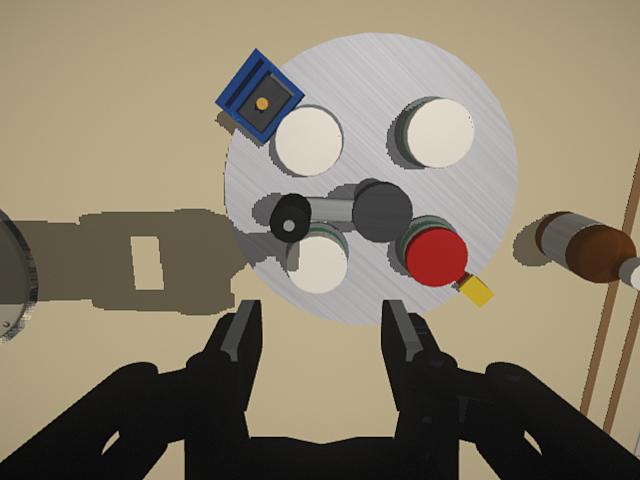

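The wrist view shows the red cap at (437,256), with its stripe running under the yellow pointer at (476,290). The gripper is clear and the shoe is in its cage.

```bash
python3 -c "
from rig import order; print(order.finish_job())"
```

```text
the job is handed in; nothing more can be done
None
```

The blend is done and handed in at about 34 s. The red mark is stopped under the yellow pointer, the knob is released, and the gripper stands well clear.

- **Speed:** I cranked anticlockwise and held the crank at constant speed for 8.7 s, with no pause for pictures. The jar angles before and after give an average of 2.13 rad/s (20.3 turns a minute). The fitted model puts the carousel at 20.0 to 20.5 turns a minute through that hold, and never above about 20.5 in the run up to the first stop. Speed inside the hold was not measured directly, only from the two ends and the model.
- **Stopping:** The first stop ran about 0.3 rad past the pointer. I went on slowly for one more turn anticlockwise and nudged it in, without cranking backwards.
- **Last checks:** After release, the wrist camera put the stripe at -0.722 rad and the pointer at -0.724 rad, about 0.3 mm apart at the rim. The two views of the jars gave -0.724 and -0.722 rad. Forces on the tool read near zero. In the last picture the carousel, the drag shoe in its cage and the amber bottle looked undisturbed; I did not check the other loose things again.
- **Disagreements:** The friction model was off in both slow runs: it predicted too little travel before the overshoot, then too much on the extra turn. I corrected from camera measurements instead.

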